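# Seat the end plugs and hang the saddle brackets on the tree

### The job

The end plugs of the saddle brackets on the plywood sheet are only started. Take each bracket by its tube, push one end squarely against the front pad of the bench stop until that plug is fully home, turn the bracket round and push the other plug home the same way (never press on a plug with the gripper); then hang it upright, legs astride, on a free branch of the revolving tree, one bracket to a branch, turning the tree to bring a free branch to the open front. The sample stays on its branch, and the wire spool and the red magnet stay where they are.

Things in the scene. Friction and masses are not known exactly. Their poses are not given: they have to be found in the camera images.
- stop: Bench stop bolted to the table: a bent dark-steel angle, 110 mm wide and 120 mm high, gusseted behind, with a white nylon pad on its front. Origin on the table, at the middle of the pad's front face (plan view). Its own -x is the way the pad looks (towards the robot, within 0.3 rad); own z up. The flat pad spans 80 mm across (own y +-40) and heights 43 to 113 mm. It does not move.
- tree: Base of the revolving bracket tree, fixed to the table. Origin at table height on the vertical turning axis; own -x is its open front (towards the robot, within 0.25 rad), own z up. Base plate 8 mm thick (own x -80 to +170, y +-165). Hub disc (radius 70 mm) up to 127 mm high, its nut 137 mm. Four branches 90 degrees apart turn with the hub; three are free.
- hood_edge (a point): Middle of the front edge of the clear plastic spatter hood fixed over the tree's back: a flat roof behind tree x = +20 mm, y +-165, 200 to 204 mm high, with grey rails at y +-152 under it (from 188 mm) and two posts at its back corners. Brackets turn freely below it but can only be put on a branch turned to the front.
- sample (a point): The sample bracket bolted on the fourth branch with a black knob (153 mm high with the knob), same size as the loose ones; it stays there and turns with the tree. Point on top of its branch, 110 mm from the axis. Every branch: level flat steel bar 36 mm wide, 10 mm thick, top 115 mm high, reaching 190 mm from the turning axis, with a 10 mm high ridge across it 146 to 151 mm out.
- rotor (a joint): Angle of the tree (rad), counter-clockwise seen from above, endless both ways. At 0 the sample's branch points along the tree's own -x (front); at 0 the free branches 1, 2, 3 point to own -y, +x, +y. Turns by pushing a branch sideways near its tip (friction about 0.25 N m, no detents, stays where left).
- plug_1a (a joint): End plug at the own +x end of bracket_1: black plastic, head 30 x 30 x 4 mm on a shank that slides into the tube. Value: how far it has been pushed in (m); 0 = head stands 12 mm off the tube's end, 0.012 = fully home. It moves only under about 7 N or more along the tube and stays where it is left.
- plug_1b (a joint): End plug at the own -x end of bracket_1: black plastic, head 30 x 30 x 4 mm on a shank that slides into the tube. Value: how far it has been pushed in (m); 0 = head stands 12 mm off the tube's end, 0.012 = fully home. It moves only under about 7 N or more along the tube and stays where it is left.
- seat_1 (a point): Middle of free branch 1's hanging place, between hub disc and ridge: on top of the bar (115 mm high), 110 mm from the turning axis; turns with the tree.
- bracket_1: Steel saddle bracket, 0.48 to 0.72 kg: a 30 mm square tube 110 mm long along own x (heights 60 to 90 mm) on two flat legs at own x +-34, 6 mm thick, 60 mm wide (own y), feet turned out to x +-55. Origin midway between the feet at foot level, own z up; 55 mm high when hung (branch between the legs, under the tube). Starts upright on a 4 mm plywood sheet, tube roughly along x. May be absent.
- plug_2a (a joint): End plug at the own +x end of bracket_2: black plastic, head 30 x 30 x 4 mm on a shank that slides into the tube. Value: how far it has been pushed in (m); 0 = head stands 12 mm off the tube's end, 0.012 = fully home. It moves only under about 7 N or more along the tube and stays where it is left.
- plug_2b (a joint): End plug at the own -x end of bracket_2: black plastic, head 30 x 30 x 4 mm on a shank that slides into the tube. Value: how far it has been pushed in (m); 0 = head stands 12 mm off the tube's end, 0.012 = fully home. It moves only under about 7 N or more along the tube and stays where it is left.
- seat_2 (a point): Middle of free branch 2's hanging place, between hub disc and ridge: on top of the bar (115 mm high), 110 mm from the turning axis; turns with the tree.
- bracket_2: Steel saddle bracket, 0.48 to 0.72 kg: a 30 mm square tube 110 mm long along own x (heights 60 to 90 mm) on two flat legs at own x +-34, 6 mm thick, 60 mm wide (own y), feet turned out to x +-55. Origin midway between the feet at foot level, own z up; 55 mm high when hung (branch between the legs, under the tube). Starts upright on a 4 mm plywood sheet, tube roughly along x. May be absent.
- plug_3a (a joint): End plug at the own +x end of bracket_3: black plastic, head 30 x 30 x 4 mm on a shank that slides into the tube. Value: how far it has been pushed in (m); 0 = head stands 12 mm off the tube's end, 0.012 = fully home. It moves only under about 7 N or more along the tube and stays where it is left.
- plug_3b (a joint): End plug at the own -x end of bracket_3: black plastic, head 30 x 30 x 4 mm on a shank that slides into the tube. Value: how far it has been pushed in (m); 0 = head stands 12 mm off the tube's end, 0.012 = fully home. It moves only under about 7 N or more along the tube and stays where it is left.
- seat_3 (a point): Middle of free branch 3's hanging place, between hub disc and ridge: on top of the bar (115 mm high), 110 mm from the turning axis; turns with the tree.
- bracket_3: Steel saddle bracket, 0.48 to 0.72 kg: a 30 mm square tube 110 mm long along own x (heights 60 to 90 mm) on two flat legs at own x +-34, 6 mm thick, 60 mm wide (own y), feet turned out to x +-55. Origin midway between the feet at foot level, own z up; 55 mm high when hung (branch between the legs, under the tube). Starts upright on a 4 mm plywood sheet, tube roughly along x. May be absent.
- wire_spool: Bystander: spool of welding wire, diameter 100, 44 mm high, lying flat. Origin under its centre. Leave it alone.
- weld_square: Bystander: red angle magnet with 64 mm sides, 18 mm high, on the table. Leave it alone.
There are look-alikes about, which are no part of the job. What is shaped like the bracket_3 but blue, orange or turquoise is not meant.

How it is judged:
On the way, in this order (a step that is already met when the one before it is completed fails the run):
1. a bracket is pushed against the front of the stop until one of its plugs is fully home, the other one still proud (((value of joint plug_1a above 0.0105 m and value of joint plug_1b below 0.008 m and contact force between bracket_1 and stop above 2 N and x of bracket_1 in the frame of stop below 0 m) or (value of joint plug_1b above 0.0105 m and value of joint plug_1a below 0.008 m and contact force between bracket_1 and stop above 2 N and x of bracket_1 in the frame of stop below 0 m) or (value of joint plug_2a above 0.0105 m and value of joint plug_2b below 0.008 m and contact force between bracket_2 and stop above 2 N and x of bracket_2 in the frame of stop below 0 m) or (value of joint plug_2b above 0.0105 m and value of joint plug_2a below 0.008 m and contact force between bracket_2 and stop above 2 N and x of bracket_2 in the frame of stop below 0 m) or (value of joint plug_3a above 0.0105 m and value of joint plug_3b below 0.008 m and contact force between bracket_3 and stop above 2 N and x of bracket_3 in the frame of stop below 0 m) or (value of joint plug_3b above 0.0105 m and value of joint plug_3a below 0.008 m and contact force between bracket_3 and stop above 2 N and x of bracket_3 in the frame of stop below 0 m))), for 0.05 s.
2. a bracket has been turned and its other plug pushed home against the stop too (((value of joint each of plug_1a, plug_1b above 0.0105 m and contact force between bracket_1 and stop above 2 N and x of bracket_1 in the frame of stop below 0 m) or (value of joint each of plug_2a, plug_2b above 0.0105 m and contact force between bracket_2 and stop above 2 N and x of bracket_2 in the frame of stop below 0 m) or (value of joint each of plug_3a, plug_3b above 0.0105 m and contact force between bracket_3 and stop above 2 N and x of bracket_3 in the frame of stop below 0 m))), for 0.05 s.
3. a bracket with both plugs home hangs on a free branch (((value of joint each of plug_1a, plug_1b above 0.0105 m and ((horizontal distance between bracket_1 and seat_1 below 0.03 m or horizontal distance between bracket_1 and seat_2 below 0.03 m or horizontal distance between bracket_1 and seat_3 below 0.03 m) and height (world z) of bracket_1 between 0.045 and 0.067 m and angle between bracket_1's own z axis and vertical below 0.2 rad)) or (value of joint each of plug_2a, plug_2b above 0.0105 m and ((horizontal distance between bracket_2 and seat_1 below 0.03 m or horizontal distance between bracket_2 and seat_2 below 0.03 m or horizontal distance between bracket_2 and seat_3 below 0.03 m) and height (world z) of bracket_2 between 0.045 and 0.067 m and angle between bracket_2's own z axis and vertical below 0.2 rad)) or (value of joint each of plug_3a, plug_3b above 0.0105 m and ((horizontal distance between bracket_3 and seat_1 below 0.03 m or horizontal distance between bracket_3 and seat_2 below 0.03 m or horizontal distance between bracket_3 and seat_3 below 0.03 m) and height (world z) of bracket_3 between 0.045 and 0.067 m and angle between bracket_3's own z axis and vertical below 0.2 rad)))), for 0.2 s.
At the end, for the whole second after the job is handed in: Every bracket present has both plugs home (to within 1.5 mm) and hangs at rest astride a free branch of the tree, between hub disc and ridge (within 30 mm of the middle of its hanging place), resting on the bar and upright within 0.2 rad, no two on one branch (value of joint each of plug_1a, plug_1b, plug_2a, plug_2b, plug_3a, plug_3b above 0.0105 m and (horizontal distance between bracket_1 and seat_1 below 0.03 m or horizontal distance between bracket_1 and seat_2 below 0.03 m or horizontal distance between bracket_1 and seat_3 below 0.03 m) and height (world z) of bracket_1 between 0.045 and 0.067 m and angle between each of bracket_1, bracket_2, bracket_3's own z axis and vertical below 0.2 rad and linear speed of each of bracket_1, bracket_2, bracket_3 below 0.03 m/s and (horizontal distance between bracket_2 and seat_1 below 0.03 m or horizontal distance between bracket_2 and seat_2 below 0.03 m or horizontal distance between bracket_2 and seat_3 below 0.03 m) and height (world z) of bracket_2 between 0.045 and 0.067 m and (horizontal distance between bracket_3 and seat_1 below 0.03 m or horizontal distance between bracket_3 and seat_2 below 0.03 m or horizontal distance between bracket_3 and seat_3 below 0.03 m) and height (world z) of bracket_3 between 0.045 and 0.067 m and horizontal distance between bracket_1 and bracket_2 above 0.1 m and horizontal distance between each of bracket_1, bracket_2 and bracket_3 above 0.1 m); the robot touches nothing.
It fails at once if wire_spool moved more than 30 mm (distance of wire_spool from where it was at the start of the episode above 0.03 m).
It fails at once if weld_square moved more than 30 mm (distance of weld_square from where it was at the start of the episode above 0.03 m).
It fails at once if a plug is pressed by the gripper (contact force between the fingers and plug_1a above 4 N or contact force between the fingers and plug_1b above 4 N or contact force between the fingers and plug_2a above 4 N or contact force between the fingers and plug_2b above 4 N or contact force between the fingers and plug_3a above 4 N or contact force between the fingers and plug_3b above 4 N).
Of bracket_1, bracket_2, bracket_3 only 2 to 3 are there at a start; the rules pass over those that are not, and their reading is None.
At some moment in a run one of bracket_1, bracket_2, bracket_3 may be knocked a few centimetres aside while the robot is not near it.
Once in a run the grip may slacken for a moment while it holds something.
It also fails if it takes over 210 s, if anything falls off the work surface, if the arm or the gripper's body presses on something with over 40 N, if the wrist force passes 120 N, or if a joint passes its speed limit or range.

### The arm

A 7-joint arm with a two-finger parallel gripper is mounted at the origin on the work surface. World frame = base frame: x ahead of the robot, y to its left, z up, the work surface at z = 0. Lengths are in m, angles in rad, forces in N, time in s.
With the tool pointing down it reaches from about 0.4 to 0.85 m from the base axis. Payload 10.4 kg.
Tool frame: the origin (TCP) lies on the centre line of the jaws, within the pads' length; the fingertips stand 17 mm ahead of it and the grasp point (between the pads) lies 2 mm behind it; x points along the fingers, z is the direction in which the jaws open and shut, and the axes are right-handed (so a half turn about x gives the same grasp; the last joint's range is limited). The gripper opens to 87 mm and grips with 3 to 60 N. Pads are 19 mm wide; open, the fingers measure 117 mm over their backs; the gripper's body (75 mm by 190 mm) begins 51 mm behind the grasp point.
Start: joints at [-1.135, 0.332, -0.065, 1.46, 0.022, 1.35, -0.088], TCP at [0.277, 0.56, 0.24] pointing down, gripper open.
Joint ranges: [-2.6, 2.6], [-0.5, 2.12], [-1.47, 1.34], [0.16, 2.42], [-1.27, 4.41], [0.06, 2.06], [-2.6, 2.6]. Speed limits (rad/s): [2.22, 2.22, 2.79, 2.79, 3.14, 3.14, 3.14].

### API

Orientations are given as a unit quaternion [x, y, z, w].
In Python, from bench import r gives the robot as it stands. The module is installed in compiled form; this text tells all that it offers.
- The arm moves only by the tool arm_command, never from a script. Its argument "plan" is a list of rows, each a list of 4 numbers: the shift along the tool's x, y, z in mm, then the turn about the tool's x in degrees. A call has 1 to 20 rows; each row shifts and turns the commanded pose from where the row before left it, along the tool's axes as they then stand; what a row does not reach is not made up. A row lasts 1/8 s, in which the tool goes at most 62.5 mm and 10.7 degrees, less where a joint would pass 70% of its speed; a pose out of reach is approached as far as the arm can. A call with a gripper value outside its range is refused whole. "jaw" is the opening, from -1 (shut) to 1 (fully open), set as the call begins (left out, the last holds). The fingers move at their own pace and stop on an object; "force" is the grip in N (left out, the last holds). Time passes only in rows, so rows that do not move let the fingers close. It gives the time, the measured TCP pose, the force and the opening at its end, in the units of the state.
- r.read_state(): the state, without advancing time (a new reading comes with each control period).
- r.camera(name): name is "side" or "top" or "wrist"; returns a dict with "frame" (384x512x3 uint8, blue, green, red), "fx", "fy", "cx", "cy" (pixels), "extrinsics" (4x4, takes a point from world to camera coordinates). Camera axes: x right, y down, z forward; pixel columns grow to the right and rows downward; lengths in m; the calibration is good to about 2 mm. A picture is of the moment at which its call begins. There is no depth.
- r.close_job(): hands the job in, once; it reports no verdict.
Trained networks look in a picture, given as the dict that the camera call returned (one of the last four; its "shot" number tells which), for a name from the list of things; names that differ only in an ending like _2 or _b are one class to them, and where a whole thing is asked for, a point or a joint stands for the part that bears it (a point fixed in the world has none). Each returns a list of dicts, best first, with "confidence" (0 to 1); they miss things now and then, are a little off and sometimes report something else, mostly with a low value. They report only what shows in the picture. A call takes as long as a camera call. They do not tell look-alikes from the thing itself.
- r.find_in(picture, label): "xyz" ([x, y, z] in m, in world coordinates, good to about 4 mm: the middle of the surface that is visible of it).
- r.regions_of(picture, label): "mask" (384x512 bool, what is visible of it).
- r.spot_point(picture, label): "xyz" ([x, y, z] in m, in world coordinates, good to about 4 mm: a listed point, or the origin of a listed thing).
The state is a dict: "time": time; "joint_positions": joint angles; "joint_vel": joint speeds; "joint_torque": joint torques, N m; "ee_pos": TCP position; "eef_rot": TCP orientation; "ft_force": force on the tool from outside, world axes, zero at the start; "torque": the same for the moment, N m; "width": finger opening in m.
Only numpy, scipy, OpenCV 4.12 (cv2) and the standard library are available. Lean on these libraries where they do the work, as an engineer would, in place of code of your own. Each camera call takes 0.05 s, during which the arm holds its last target. There are 200 camera calls.

## Working session

There is one attempt and no reset: what is moved stays moved. The work goes in short steps, Python scripts to look and compute and a tool call to move; the robot and the scene stay as the last step left them, time stands still between calls to the robot, and variables do not carry over. Pictures are saved under pics/ and viewed, about 12 in all and at most 16, crops included, and the job is handed in when it is done.

Besides the shell and the picture viewer there is one more tool, called after ">>>" as a command line: name --pt "numbers of a row" for each row, then --argument value for the rest. arm_command: Moves the arm, as the interface text tells. Its arguments: {"type":"object","properties":{"plan":{"type":"array","items":{"type":"array","items":{"type":"number"}}},"jaw":{"type":"number"},"force":{"type":"number"}},"required":["plan"]}

```bash
mkdir -p pics
cat > h.py <<'E'
from bench import r
import numpy as np, cv2
from scipy.spatial.transform import Rotation as R
def snap(n,f): 
    p=r.camera(n); cv2.imwrite(f'pics/{f}.png',p['frame']); return p
def proj(p,X):
    c=p['extrinsics']@np.append(X,1); return np.array([p['fx']*c[0]/c[2]+p['cx'],p['fy']*c[1]/c[2]+p['cy']])
def ray(p,uv,z):
    E=p['extrinsics'];Rt=E[:3,:3].T;o=-Rt@E[:3,3];d=Rt@np.array([(uv[0]-p['cx'])/p['fx'],(uv[1]-p['cy'])/p['fy'],1]);return o+d*(z-o[2])/d[2]
E
python3 - <<'E'
from h import *
np.set_printoptions(precision=4,suppress=True)
t=snap('top','t0'); s=snap('side','s0')
st=r.read_state(); print(st['ee_pos'],st['eef_rot'],R.from_quat(st['eef_rot']).as_matrix(),st['width'],st['time'])
for p,n in((t,'top'),(s,'side')):
    print(n)
    for l in ['stop','tree','sample','seat_1','hood_edge','bracket_1','plug_1a','wire_spool','weld_square']:
        for d in r.spot_point(p,l): print(l,d['confidence'],np.array(d['xyz']),proj(p,d['xyz']).round())
cv2.imwrite('pics/b0.png',np.hstack([cv2.resize(t['frame'],(400,300)),cv2.resize(s['frame'],(400,300))]))
E
```

```text
[0.2766 0.5601 0.2388] [-0.3735  0.601   0.373   0.6002] [[-0.0005 -0.8966  0.4428]
 [-0.0012  0.4428  0.8966]
 [-1.     -0.0001 -0.0013]] 0.08716090292234008 0.1
top
stop 0.98 [0.6552 0.02   0.0016] [249. 173.]
tree 0.78 [ 0.6157  0.3134 -0.0022] [175. 183.]
tree 0.3 [0.6559 0.0192 0.0015] [249. 173.]
tree 0.24 [ 0.7922 -0.0382 -0.0019] [264. 140.]
sample 0.57 [0.5726 0.2128 0.1147] [195. 190.]
sample 0.51 [0.512  0.3526 0.1178] [157. 206.]
seat_1 0.94 [0.6518 0.4178 0.1152] [141. 168.]
seat_1 0.8 [0.5093 0.3512 0.1158] [157. 207.]
hood_edge 0.56 [0.6312 0.3166 0.2038] [162. 170.]
bracket_1 0.92 [ 0.5171 -0.3847  0.0008] [351. 208.]
bracket_1 0.92 [ 0.5196 -0.2948  0.0071] [329. 208.]
bracket_1 0.91 [ 0.364  -0.5101  0.0014] [385. 248.]
bracket_1 0.87 [ 0.339  -0.1593 -0.0012] [294. 254.]
bracket_1 0.74 [ 0.5136 -0.2102  0.0042] [307. 209.]
bracket_1 0.65 [ 0.3669  0.0429 -0.0015] [242. 246.]
bracket_1 0.57 [ 0.3202 -0.3319  0.0048] [339. 259.]Traceback (most recent call last):
  File "<stdin>", line 8, in <module>
ValueError: it knows: bracket, hood_edge, sample, seat, stop, tree, weld_square, wire_spool
```

View pics/t0.png

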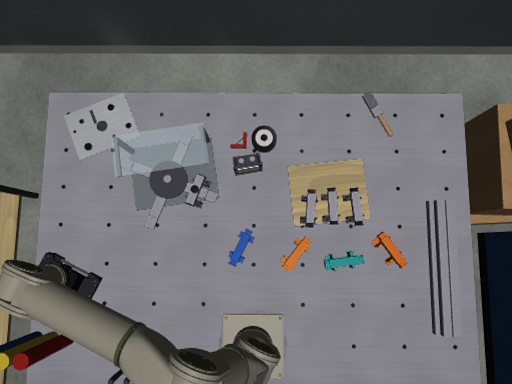

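View pics/s0.png

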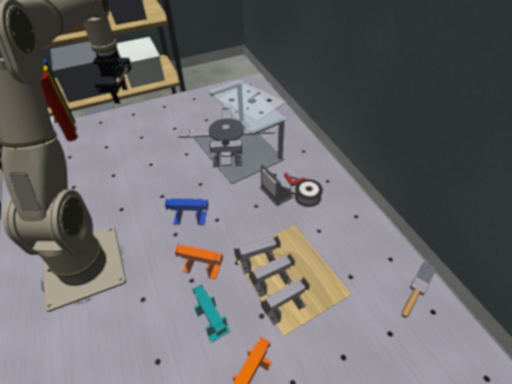

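The three grey steel brackets on the plywood, at top-view pixels (310,207), (333,206) and (356,206), are the targets. The blue (241,247), orange (295,253 and 390,250) and turquoise (344,261) ones are look-alikes. The stop is at (248,163), the tree hub at (168,181) and the sample at (197,190). Next I go over the stop for a close look, then over the brackets.

>>> arm_command --pt "-5 -35 -26 0" --pt "-5 -35 -26 0" --pt "-5 -35 -26 0" --pt "-5 -35 -26 0" --pt "-5 -35 -26 0" --pt "-5 -35 -26 0" --pt "-5 -35 -26 0" --pt "-5 -35 -26 0" --pt "-5 -35 -26 0" --pt "-5 -35 -26 0" --pt "-5 -35 -26 0" --pt "-5 -35 -26 0" --pt "-5 -35 -26 0" --pt "-5 -35 -26 0"

```text
time: 2.15
ee_pos: [0.5554, 0.0158, 0.3099]
eef_rot: [-0.373, 0.6, 0.373, 0.601]
ft_force: [0.6, 0.2, 0.5]
width: 0.0872
```

>>> arm_command --pt "0 0 0 10" --pt "0 0 0 10" --pt "0 0 0 10" --pt "0 0 0 10" --pt "0 0 0 10" --pt "0 0 0 10" --pt "0 0 0 10" --pt "0 0 0 10" --pt "0 0 0 10" --pt "0 0 0 10" --pt "0 0 0 10" --pt "0 0 0 10" --pt "0 0 0 10" --pt "0 0 0 10" --pt "0 0 0 10" --pt "0 0 0 4"

```text
time: 4.15
ee_pos: [0.5549, 0.0171, 0.3096]
eef_rot: [0.502, 0.498, -0.502, 0.498]
ft_force: [0.6, -0.1, 0.1]
width: 0.0869
```

```bash
cat >> h.py <<'E'
np.set_printoptions(precision=4,suppress=True)
def state():
    s=r.read_state(); M=R.from_quat(s['eef_rot']).as_matrix()
    print('t',round(s['time'],2),'pos',np.array(s['ee_pos']),'yaw z',round(np.degrees(np.arctan2(M[1,2],M[0,2])),2),'down',M[:,0],'q',np.array(s['joint_positions']),'F',np.array(s['ft_force']),'w',round(s['width'],4)); return s,M
def spots(p,ls):
    for l in ls:
        for d in r.spot_point(p,l): print(l,d['confidence'],np.array(d['xyz']),proj(p,d['xyz']).round())
def to(dx,dy,dz,M=None):
    if M is None: M=R.from_quat(r.read_state()['eef_rot']).as_matrix()
    return (M.T@np.array([dx,dy,dz])*1000).round(1)
E
python3 - <<'E'
from h import *
state(); w=snap('wrist','w1'); spots(w,['stop','bracket','tree'])
print(w['extrinsics'],w['fx'])
E
```

```text
t 4.15 pos [0.5549 0.0171 0.3096] yaw z -90.5 down [ 0.0001  0.0002 -1.    ] q [-0.6582  0.1536  0.62    1.5669 -0.0899  1.4497 -1.6125] F [ 0.6142 -0.065   0.1057] w 0.0869
stop 0.64 [0.6603 0.0225 0.002 ] [248.  68.]
bracket 0.86 [ 0.5211 -0.2938  0.0038] [475. 171.]
bracket 0.7 [ 0.5133 -0.2135  0.0042] [417. 177.]
tree 0.88 [ 0.6114  0.3124 -0.0012] [ 33. 109.]
[[-0.0101 -0.9999 -0.0015  0.0241]
 [-0.9562  0.0092  0.2925  0.4752]
 [-0.2925  0.0044 -0.9563  0.6213]
 [ 0.      0.      0.      1.    ]] 331.45363269163624
```

View pics/w1.png

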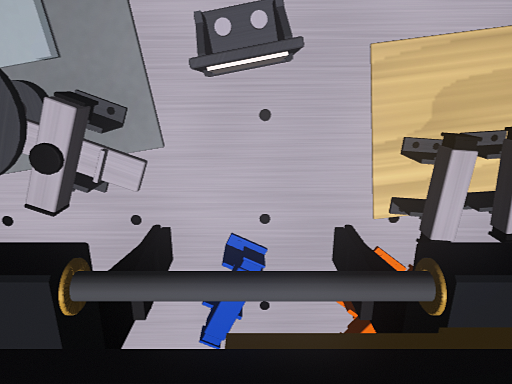

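Run:
```python
from h import *
im=cv2.imread('pics/w1.png'); 
m=(im.min(2)>225).astype(np.uint8); m[100:]=0; m[:,:195]=0; m[:,310:]=0
ys,xs=np.nonzero(m); print(len(xs),xs.min(),xs.max(),ys.min(),ys.max())
sel=[(x,ys[xs==x].min(),ys[xs==x].max()) for x in range(xs.min(),xs.max()+1) if (xs==x).any()]
print(sel[::8], sel[-1])
cv2.imwrite('pics/w1c.png',cv2.resize(im[0:100,170:330],(800,500),interpolation=cv2.INTER_CUBIC))
p={'fx':331.4536,'fy':331.4536,'cx':256,'cy':192,'extrinsics':np.array([[-0.0101,-0.9999,-0.0015,0.0241],[-0.9562,0.0092,0.2925,0.4752],[-0.2925,0.0044,-0.9563,0.6213],[0,0,0,1]])}
for z in(.113,.043):
  for uv in((sel[2][0],sel[2][1]),(sel[2][0],sel[2][2]+1),(sel[-3][0],sel[-3][1]),(sel[-3][0],sel[-3][2]+1)): print(z,uv,ray(p,uv,z))
```

```text
289 207 287 52 70
[(207, np.int64(67), np.int64(67)), (215, np.int64(66), np.int64(68)), (223, np.int64(64), np.int64(67)), (231, np.int64(63), np.int64(65)), (239, np.int64(61), np.int64(64)), (247, np.int64(59), np.int64(62)), (255, np.int64(58), np.int64(60)), (263, np.int64(56), np.int64(59)), (271, np.int64(55), np.int64(57)), (279, np.int64(53), np.int64(56)), (287, np.int64(52), np.int64(54))] (287, np.int64(52), np.int64(54))
0.113 (209, np.int64(67)) [0.6587 0.0628 0.113 ]
0.113 (209, np.int64(70)) [0.6559 0.0629 0.113 ]
0.113 (285, np.int64(52)) [ 0.6714 -0.0106  0.113 ]
0.113 (285, np.int64(56)) [ 0.6678 -0.0106  0.113 ]
0.043 (209, np.int64(67)) [0.6632 0.0722 0.043 ]
0.043 (209, np.int64(70)) [0.66   0.0723 0.043 ]
0.043 (285, np.int64(52)) [ 0.6785 -0.0162  0.043 ]
0.043 (285, np.int64(56)) [ 0.6743 -0.0163  0.043 ]
```

View pics/w1c.png

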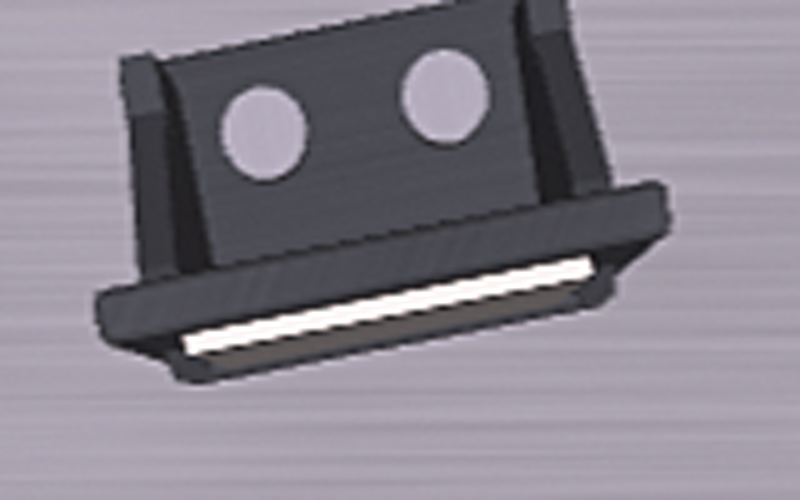

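>>> arm_command --pt "0 -10 39 0" --pt "0 -10 39 0" --pt "0 -10 39 0" --pt "0 -10 39 0" --pt "0 -10 39 0" --pt "0 -10 39 0" --pt "0 -10 39 0" --pt "0 -10 39 0" --pt "0 0 0 0"

```text
time: 5.48
ee_pos: [0.4716, -0.2979, 0.3097]
eef_rot: [-0.502, -0.497, 0.503, -0.498]
ft_force: [-0.6, 1.0, -0.0]
width: 0.0871
```

Run:
```python
from h import *
state(); w=snap('wrist','w2'); spots(w,['bracket'])
for d in r.find_in(w,'plug_1a'): print(d['confidence'],np.array(d['xyz']),proj(w,d['xyz']).round())
import pickle; pickle.dump({k:w[k] for k in('fx','fy','cx','cy','extrinsics')},open('w2.pkl','wb'))
```

```text
t 5.47 pos [ 0.4716 -0.2979  0.3097] yaw z -90.53 down [-0.0002 -0.0012 -1.    ] q [-0.2638  0.1861  0.8649  1.5687 -0.1411  1.4521 -0.9708] F [-0.65    1.0124 -0.0041] w 0.0871
bracket 0.94 [ 0.5153 -0.2133  0.0015] [190. 117.]
bracket 0.92 [ 0.316  -0.3358 -0.0017] [279. 249.]
bracket 0.82 [ 0.3581 -0.5116  0.0023] [398. 223.]
bracket 0.8 [ 0.5193 -0.2955  0.0019] [251. 113.]
bracket 0.68 [ 0.3428 -0.1645  0.0038] [164. 236.]
bracket 0.66 [ 0.5198 -0.3832  0.0034] [317. 112.]
bracket 0.66 [ 0.3684  0.047  -0.0002] [ 21. 220.]
0.66 [ 0.5858 -0.3707  0.0912] [323.  53.]
```

View pics/w2.png

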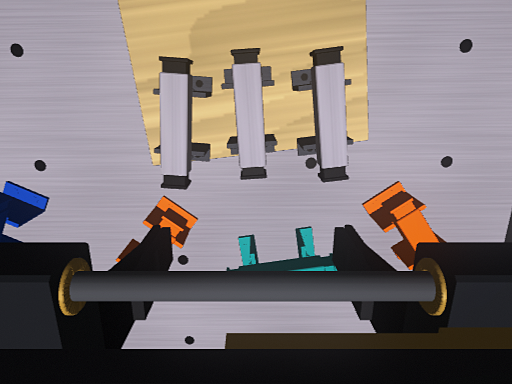

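The wrist view shows three plain-steel brackets with black plugs: A tube (176,122), B (250,117) and C (330,117). All three stand on the plywood. The coloured ones lie off the sheet and do not fit the description. This close view is my confirmation.

```bash
cat >> h.py <<'E'
def tubes(p,z=.094,roi=(50,200)):
    im=p['frame']; hsv=cv2.cvtColor(im,cv2.COLOR_BGR2HSV)
    out=[]
    for d in r.regions_of(p,'bracket'):
        m=d['mask']&(hsv[...,2]>130)&(hsv[...,1]<40)
        n,l,s,c=cv2.connectedComponentsWithStats(m.astype(np.uint8))
        if n<2: continue
        k=1+s[1:,4].argmax(); 
        if s[k,4]<300: continue
        ys,xs=np.nonzero(l==k)
        W=np.array([ray(p,(x,y),z)[:2] for x,y in zip(xs,ys)]).astype(np.float32)*1000
        (c0,wh,a)=cv2.minAreaRect(W); a=a if wh[0]>wh[1] else a-90
        a=(a+90)%180-90
        out.append((round(d['confidence'],2),np.round(c0,1),np.round(wh,1),round(a,2),(xs.mean().round(),ys.mean().round())))
    return out
E
python3 - <<'E'
from h import *
w=r.camera('wrist')
for o in tubes(w): print(*o)
E
```

```text
0.81 [ 513.6 -212.7] [ 28.4 108.7] -4.65 (np.float64(178.0), np.float64(125.0))
0.8 [ 521.  -294.5] [111.1  29.6] 3.57 (np.float64(254.0), np.float64(116.0))
0.65 [ 521.1 -384.6] [108.6  32.1] 6.45 (np.float64(337.0), np.float64(117.0))
```

>>> arm_command --pt "0 13.7 -28.5 0" --pt "0 13.7 -28.5 0" --pt "0 13.7 -28.5 0" --pt "30 0 0 4" --pt "37 0 0 0" --pt "37 0 0 0" --pt "37 0 0 0" --pt "37 0 0 0" --pt "30 0 0 0" --pt "16 0 0 0" --pt "0 0 0 0" --pt "0 0 0 0"

```text
time: 7.22
ee_pos: [0.5157, -0.2094, 0.0867]
eef_rot: [0.519, 0.481, -0.518, 0.481]
ft_force: [-0.5, -1.2, -0.5]
width: 0.0871
```

>>> arm_command --pt "0 0 0 0" --pt "0 0 0 0" --pt "0 0 0 0" --pt "0 0 0 0" --pt "0 0 0 0" --pt "0 0 0 0" --pt "0 0 0 0" --pt "0 0 0 0" --jaw -1 --force 50

```text
time: 8.22
ee_pos: [0.5149, -0.2102, 0.0858]
eef_rot: [-0.518, -0.48, 0.519, -0.481]
ft_force: [-0.0, -6.1, 2.4]
width: 0.0298
```

Run:
```python
from h import *
state(); w=snap('wrist','w3')
```

```text
t 8.22 pos [ 0.5149 -0.2102  0.0858] yaw z -94.33 down [ 0.0005 -0.0011 -1.    ] q [-0.31    0.3922  0.7399  1.8509 -0.3073  1.0149 -1.09  ] F [-0.0453 -6.083   2.394 ] w 0.0298
```

View pics/w3.png

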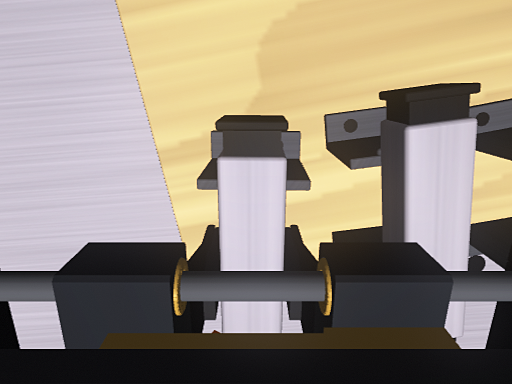

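>>> arm_command --pt "-6 0 0 0" --pt "-4 0 0 0" --pt "0 3.6 -36.4 0" --pt "0 3.6 -36.4 0" --pt "0 3.6 -36.4 0" --pt "0 3.6 -36.4 0" --pt "0 3.6 -36.4 0" --pt "0 3.6 -36.4 0" --pt "0 0 0 -7" --pt "0 0 0 -7" --pt "0 0 0 0" --pt "0 0 0 0"

```text
time: 9.78
ee_pos: [0.5525, 0.007, 0.0954]
eef_rot: [0.457, 0.54, -0.457, 0.54]
ft_force: [0.2, 0.3, -6.5]
width: 0.0299
```

Run:
```python
from h import *
state(); w=snap('wrist','w4')
```

```text
t 9.78 pos [0.5525 0.007  0.0954] yaw z -80.44 down [-0.0005  0.0003 -1.    ] q [-0.6267  0.3446  0.6293  1.8476 -0.2353  1.0245 -1.3059] F [ 0.212   0.2586 -6.4788] w 0.0299
```

View pics/w4.png

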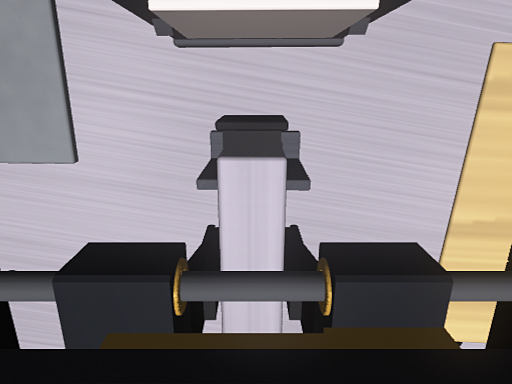

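>>> arm_command --pt "0 12 0 0" --pt "0 12 0 0" --pt "0 8 0 0" --pt "0 3 0 0" --pt "0 3 0 0" --pt "0 3 0 0" --pt "0 3 0 0" --pt "0 0 0 0"

```text
time: 10.82
ee_pos: [0.5949, 0.014, 0.0952]
eef_rot: [0.455, 0.541, -0.457, 0.54]
ft_force: [-6.0, -1.4, -3.6]
width: 0.0297
```

>>> arm_command --pt "0 2 0 0" --pt "0 2 0 0" --pt "0 0 0 0"

```text
time: 11.2
ee_pos: [0.5987, 0.0146, 0.0951]
eef_rot: [0.455, 0.541, -0.457, 0.54]
ft_force: [-6.0, -0.9, -3.2]
width: 0.03
```

>>> arm_command --pt "0 2 0 0" --pt "0 0 0 0"

```text
time: 11.45
ee_pos: [0.6007, 0.015, 0.0952]
eef_rot: [0.455, 0.541, -0.457, 0.54]
ft_force: [-6.9, -0.5, -3.0]
width: 0.0299
```

>>> arm_command --pt "0 2 0 0" --pt "0 0 0 0"

```text
time: 11.7
ee_pos: [0.6014, 0.0151, 0.0947]
eef_rot: [0.455, 0.542, -0.457, 0.539]
ft_force: [-11.6, -1.4, -1.0]
width: 0.0297
```

>>> arm_command --pt "0 2 0 0" --pt "0 0 0 0"

```text
time: 11.95
ee_pos: [0.6016, 0.015, 0.0943]
eef_rot: [0.454, 0.543, -0.458, 0.538]
ft_force: [-20.2, -2.1, 3.4]
width: 0.0297
```

>>> arm_command --pt "0 2 0 0" --pt "0 0 0 0"

```text
time: 12.2
ee_pos: [0.6019, 0.015, 0.0938]
eef_rot: [0.453, 0.544, -0.459, 0.537]
ft_force: [-27.5, -2.4, 6.3]
width: 0.0296
```

>>> arm_command --pt "0 -10 0 0" --pt "0 -20 0 0" --pt "0 -20 0 0" --pt "0 -15 0 0" --pt "0 0 0 -10" --pt "0 0 0 -10" --pt "0 0 0 -10" --pt "0 0 0 -10" --pt "0 0 0 -10" --pt "0 0 0 -10" --pt "0 0 0 -10" --pt "0 0 0 -10" --pt "0 0 0 -10"

```text
time: 13.82
ee_pos: [0.544, 0.0053, 0.0958]
eef_rot: [-0.062, 0.704, 0.062, 0.705]
ft_force: [1.2, 0.4, -6.5]
width: 0.0296
```

>>> arm_command --pt "0 0 0 -10" --pt "0 0 0 -10" --pt "0 0 0 -10" --pt "0 0 0 -10" --pt "0 0 0 -10" --pt "0 0 0 -10" --pt "0 0 0 -10" --pt "0 0 0 -10" --pt "0 0 0 -10" --pt "0 0 0 0"

```text
time: 15.08
ee_pos: [0.544, 0.0052, 0.0957]
eef_rot: [0.54, -0.456, -0.54, -0.456]
ft_force: [-0.4, 0.5, -6.3]
width: 0.0297
```

Run:
```python
from h import *
s,M=state(); w=snap('wrist','w5'); t=r.camera('top')
spots(t,['bracket','stop'])
S=np.array([.661,.0245]);a=np.radians(9.8);u=np.array([np.cos(a),np.sin(a)]);v=np.array([-u[1],u[0]])
d=np.array(s['ee_pos'])[:2]-S; print('in stop frame',d@u,d@v)
```

```text
t 15.07 pos [0.544  0.0052 0.0957] yaw z 99.63 down [ 0.0007  0.0002 -1.    ] q [-0.222   0.2825  0.1477  1.8496 -0.0486  1.0123  1.6845] F [-0.4383  0.5411 -6.2695] w 0.0297
bracket 0.98 [ 0.3626 -0.5137 -0.0011] [386. 248.]
bracket 0.82 [ 0.3383 -0.1562 -0.0031] [293. 254.]
bracket 0.66 [ 0.5213 -0.3865  0.0042] [352. 207.]
bracket 0.58 [ 0.3176 -0.3336  0.001 ] [339. 260.]
bracket 0.57 [ 0.5212 -0.2962  0.0044] [329. 207.]
bracket 0.38 [0.3664 0.045  0.0017] [242. 246.]
stop 0.64 [0.6548 0.0172 0.0032] [250. 173.]
stop 0.43 [ 0.5187 -0.3843  0.0046] [352. 208.]
in stop frame -0.11858776459476524 0.0008828267948064535
```

View pics/w5.png

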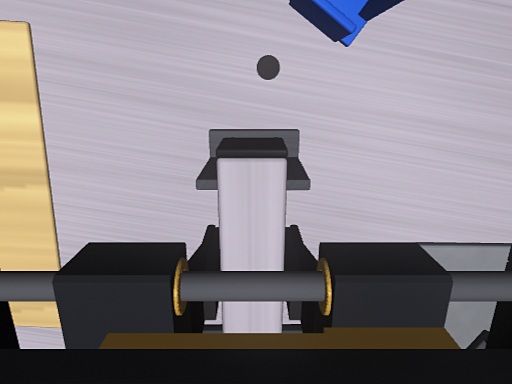

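>>> arm_command --pt "0 -14 0 0" --pt "0 -14 0 0" --pt "0 -10 0 0" --pt "0 -3 0 0" --pt "0 -3 0 0" --pt "0 -3 0 0" --pt "0 -3 0 0" --pt "0 -3 0 0" --pt "0 -3 0 0" --pt "0 0 0 0"

```text
time: 16.52
ee_pos: [0.5969, 0.0145, 0.0947]
eef_rot: [-0.539, 0.457, 0.542, 0.455]
ft_force: [-8.6, -1.3, -3.0]
width: 0.0299
```

>>> arm_command --pt "0 -2 0 0" --pt "0 -2 0 0" --pt "0 0 0 0"

```text
time: 16.9
ee_pos: [0.5976, 0.0146, 0.0938]
eef_rot: [-0.537, 0.459, 0.543, 0.453]
ft_force: [-23.4, -2.0, 3.5]
width: 0.0296
```

>>> arm_command --pt "0 -2 0 0" --pt "0 -2 0 0" --pt "0 0 0 0"

```text
time: 17.27
ee_pos: [0.5986, 0.0147, 0.0928]
eef_rot: [-0.535, 0.461, 0.545, 0.451]
ft_force: [-35.8, -3.3, 8.0]
width: 0.0296
```

>>> arm_command --pt "0 8 0 0" --pt "0 20 0 0" --pt "0 20 0 0" --pt "-20 10 0 0" --pt "-40 0 0 0" --pt "-45 0 0 0" --pt "-45 0 0 0" --pt "-40 0 0 0" --pt "0 0 0 10" --pt "0 0 0 10" --pt "0 0 0 10" --pt "0 0 0 10" --pt "0 0 0 10" --pt "0 0 0 10" --pt "0 0 0 10" --pt "0 0 0 10" --pt "0 0 0 10"

```text
time: 19.4
ee_pos: [0.5497, 0.0063, 0.2856]
eef_rot: [-0.058, 0.705, 0.058, 0.705]
ft_force: [0.1, -0.5, -6.4]
width: 0.0297
```

>>> arm_command --pt "0 34 -12 0" --pt "0 34 -12 0" --pt "0 34 -12 0" --pt "0 34 -12 0" --pt "0 0 0 0"

```text
time: 20.02
ee_pos: [0.4781, 0.1353, 0.2858]
eef_rot: [-0.061, 0.704, 0.062, 0.705]
ft_force: [-0.5, -0.9, -5.8]
width: 0.0296
```

Run:
```python
from h import *
s,M=state(); w=snap('wrist','w6'); spots(w,['tree','seat','sample','hood_edge'])
import pickle; pickle.dump({k:w[k] for k in('fx','fy','cx','cy','extrinsics','frame')},open('w6.pkl','wb'))
```

```text
t 20.02 pos [0.4781 0.1353 0.2858] yaw z 9.99 down [ 0.0001  0.0014 -1.    ] q [-0.4946  0.0214  0.1302  1.7263 -0.0041  1.3935 -0.1893] F [-0.4595 -0.8761 -5.797 ] w 0.0296
tree 0.56 [0.6096 0.3136 0.0006] [387.  24.]
sample 0.68 [0.5734 0.2094 0.1169] [366. 115.]
```

View pics/w6.png

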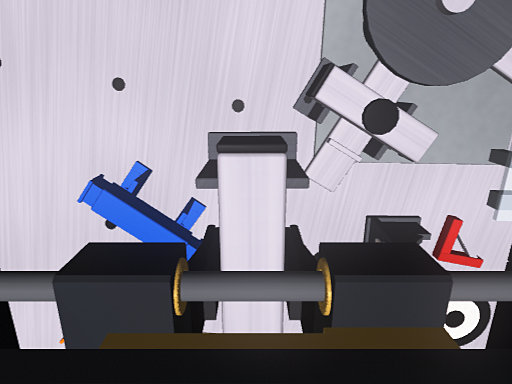

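>>> arm_command --pt "0 33 13 0" --pt "0 33 13 0" --pt "0 33 13 0" --pt "0 0 0 0" --pt "0 0 0 0"

```text
time: 20.9
ee_pos: [0.5017, 0.2355, 0.2853]
eef_rot: [-0.06, 0.705, 0.059, 0.704]
ft_force: [0.7, -1.2, -5.7]
width: 0.0294
```

Run:
```python
from h import *
s,M=state(); w=snap('wrist','w7'); spots(w,['tree','seat','sample','hood_edge'])
import pickle; pickle.dump({k:w[k] for k in('fx','fy','cx','cy','extrinsics','frame')},open('w7.pkl','wb'))
```

```text
t 20.9 pos [0.5017 0.2355 0.2853] yaw z 9.64 down [-0.0002 -0.0007 -1.    ] q [-0.582   0.1529  0.0681  1.5857 -0.01    1.4039 -0.3448] F [ 0.7311 -1.1958 -5.6777] w 0.0294
tree 0.67 [0.6119 0.3149 0.0035] [349. 105.]
seat 0.73 [0.5054 0.354  0.1135] [278.  46.]
sample 0.64 [0.5685 0.2081 0.1213] [313. 212.]
hood_edge 0.69 [0.6301 0.3169 0.2056] [460. 122.]
```

View pics/w7.png

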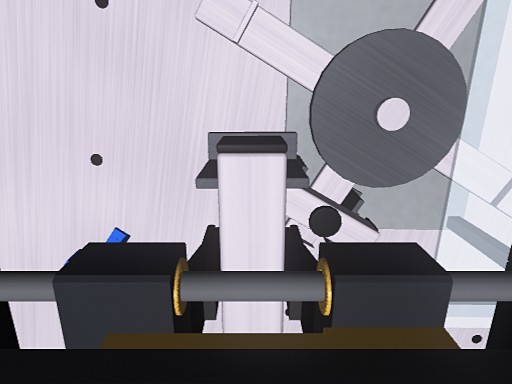

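Run:
```python
from h import *
import pickle; p=pickle.load(open('w7.pkl','rb')); im=p['frame']
g=cv2.cvtColor(im,cv2.COLOR_BGR2GRAY)
m=((g<110)).astype(np.uint8); m[:20]=0;m[200:]=0;m[:,:305]=0;m[:,475:]=0
n,l,s,c=cv2.connectedComponentsWithStats(m); k=1+s[1:,4].argmax(); print(s[k])
cn=max(cv2.findContours((l==k).astype(np.uint8),0,1)[0],key=cv2.contourArea)[:,0]
W=np.array([ray(p,q,.127)[:2] for q in cn])
for it in range(4):
    A=np.c_[2*W,np.ones(len(W))]; x=np.linalg.lstsq(A,(W**2).sum(1),rcond=None)[0]; R0=np.sqrt(x[2]+x[0]**2+x[1]**2)
    e=abs(np.linalg.norm(W-x[:2],axis=1)-R0); W=W[e<max(.002,np.median(e)*2)]
print('axis',x[:2],R0,len(W)); ax=x[:2]
print('nut',ray(p,(393,114),.137))
for uv,z in(((246,22),.125),((325,221),.153)):
    q=ray(p,uv,z)[:2]-ax; print(np.linalg.norm(q),np.degrees(np.arctan2(q[1],q[0])))
# branch edges
e=cv2.Canny(g,30,80); e[:, 330:]=0; e[130:]=0; e[:,:190]=0
L=cv2.HoughLinesP(e,1,np.pi/360,25,minLineLength=40,maxLineGap=6)
for a in L[:,0]:
    P=ray(p,a[:2],.115)[:2];Q=ray(p,a[2:],.115)[:2];d=(P-Q)/np.linalg.norm(P-Q);o=P-ax
    print(a,np.degrees(np.arctan2(d[1],d[0])).round(1),'perp',(d[0]*o[1]-d[1]*o[0]).round(4))
```

```text
[  305    20   162   180 18888]
axis [0.6116 0.3129] 0.0699597628505657 282
nut [0.6132 0.314  0.137 ]
0.14632671874564715 158.61544416820192
0.1073551291373898 -110.96454100215436
[195  19 314  94] 159.2 perp 0.0174
[248  50 315  92] 159.3 perp 0.0153
[260   6 328  49] 160.2 perp -0.022
[248   0 328  53] 159.0 perp -0.0177
[284 129 286  76] -81.0 perp -0.0901
[205  23 262  58] 159.9 perp 0.0136
[237  46 258   5] -110.0 perp -0.1448
[236  44 257   3] -110.1 perp -0.1463
[231  42 254   0] -111.9 perp -0.1503
```

>>> arm_command --pt "0 28.5 6.7 0" --pt "0 28.5 6.7 0" --pt "0 28.5 6.7 0" --pt "0 28.5 6.7 0" --pt "0 0 0 10" --pt "0 0 0 10" --pt "0 0 0 10.4" --pt "0 0 0 0" --pt "0 0 0 0"

```text
time: 22.28
ee_pos: [0.5085, 0.3533, 0.2856]
eef_rot: [0.126, 0.696, -0.126, 0.696]
ft_force: [-0.3, 0.0, -5.4]
width: 0.0295
```

Run:
```python
from h import *
s,M=state(); w=snap('wrist','w8'); print(to(.5092-s['ee_pos'][0],.3521-s['ee_pos'][1],0))
```

```text
t 22.27 pos [0.5085 0.3533 0.2856] yaw z -20.46 down [ 0.0001  0.0001 -1.    ] q [-0.7422  0.2971  0.0781  1.4121 -0.0231  1.4331 -1.0214] F [-0.2921  0.0024 -5.4303] w 0.0295
[-0.  -0.8  1.1]
```

View pics/w8.png

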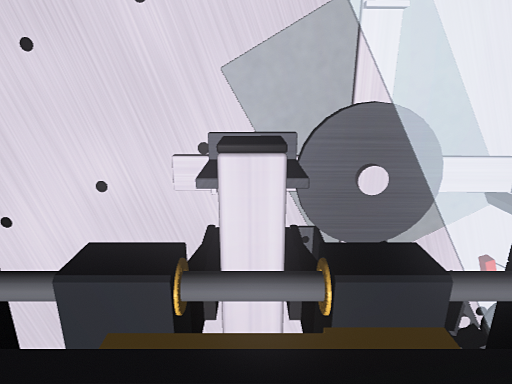

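>>> arm_command --pt "25 -0.8 1 0" --pt "30 0 0 0" --pt "30 0 0 0" --pt "25 0 0 0" --pt "15 0 0 0" --pt "10 0 0 0" --pt "8 0 0 0" --pt "0 0 0 0"

```text
time: 23.32
ee_pos: [0.509, 0.3523, 0.1424]
eef_rot: [0.127, 0.696, -0.127, 0.696]
ft_force: [-0.3, 0.1, -5.5]
width: 0.0294
```

>>> arm_command --pt "3 0 0 0" --pt "0 0 0 0"

```text
time: 23.58
ee_pos: [0.5092, 0.3524, 0.1398]
eef_rot: [0.127, 0.696, -0.127, 0.696]
ft_force: [0.5, 0.0, -6.2]
width: 0.0296
```

Run:
```python
from h import *
s,M=state()
```

```text
t 23.57 pos [0.5092 0.3524 0.1398] yaw z -20.68 down [ 0.0003  0.0003 -1.    ] q [-0.7336  0.3869  0.0686  1.6044 -0.0284  1.1509 -1.0194] F [ 0.5251  0.0415 -6.2201] w 0.0296
```

Still carrying the weight (about 6 N), so I lower in small steps.

>>> arm_command --pt "2 0 0 0" --pt "0 0 0 0"

```text
time: 23.82
ee_pos: [0.509, 0.3523, 0.1375]
eef_rot: [0.127, 0.696, -0.127, 0.696]
ft_force: [0.7, -0.5, -5.5]
width: 0.0298
```

>>> arm_command --pt "1.5 0 0 0" --pt "0 0 0 0"

```text
time: 24.08
ee_pos: [0.5092, 0.3525, 0.1364]
eef_rot: [0.127, 0.695, -0.127, 0.696]
ft_force: [0.1, -0.7, -3.7]
width: 0.0299
```

>>> arm_command --pt "0 0 0 0" --pt "0 0 0 0" --pt "0 0 0 0" --pt "0 0 0 0" --jaw -0.08

```text
time: 24.58
ee_pos: [0.5092, 0.3524, 0.1362]
eef_rot: [0.127, 0.696, -0.127, 0.696]
ft_force: [0.3, 0.0, -0.1]
width: 0.0394
```

>>> arm_command --pt "-10 0 0 0" --pt "-20 0 0 0" --pt "-40 0 0 0" --pt "-40 0 0 0" --pt "-40 0 0 0" --pt "0 0 0 0"

```text
time: 25.32
ee_pos: [0.5103, 0.3531, 0.2906]
eef_rot: [0.129, 0.694, -0.125, 0.697]
ft_force: [0.7, 0.5, -0.3]
width: 0.0398
```

Run:
```python
from h import *
s,M=state(); w=snap('wrist','w9'); spots(w,['bracket','seat','sample'])
for o in tubes(w,.145): print(*o)
t=r.camera('top'); spots(t,['bracket'])
im=cv2.imread('pics/w9.png'); cv2.imwrite('pics/w9b.png',np.hstack([im,t['frame'][:,:]])[:, :])
cv2.imwrite('pics/w9b.png',np.hstack([cv2.resize(im,(400,300)),cv2.resize(t['frame'][100:280,120:420],(400,300))]))
```

```text
t 25.32 pos [0.5103 0.3531 0.2906] yaw z -20.7 down [ 0.0053  0.0044 -1.    ] q [-0.7414  0.2936  0.0798  1.4063 -0.0235  1.4357 -1.0233] F [ 0.6807  0.5033 -0.3376] w 0.0398
seat 0.74 [0.65   0.4195 0.1142] [369.  54.]
0.73 [510.1 352.1] [109.9  42.1] 74.17 (np.float64(251.0), np.float64(179.0))
bracket 0.96 [ 0.3173 -0.3329 -0.0015] [339. 260.]
bracket 0.94 [ 0.5205 -0.386   0.003 ] [352. 208.]
bracket 0.94 [ 0.3652 -0.5126  0.0028] [386. 248.]
bracket 0.8 [ 0.3711  0.0445 -0.0021] [242. 245.]
bracket 0.77 [ 0.5212 -0.2947  0.0065] [329. 207.]
bracket 0.75 [0.5087 0.3523 0.0557] [161. 208.]
bracket 0.61 [ 0.3413 -0.1584 -0.0035] [294. 253.]
```

View pics/w9b.png

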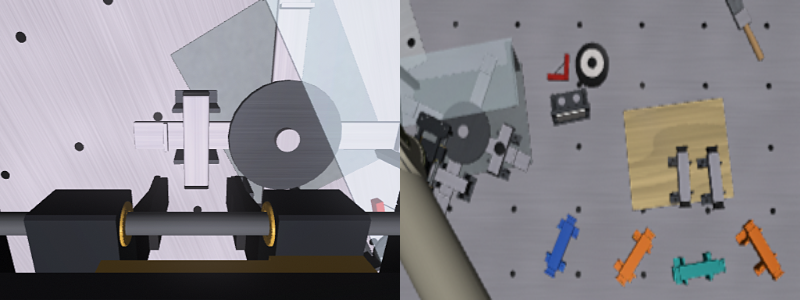

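The first bracket hangs astride its branch at (0.509, 0.352, 0.056). Next I push its branch tip about 90° counter-clockwise with the closed fingers, which brings the next free branch to the same front place.

>>> arm_command --pt "0 19.6 -20.9 0" --pt "0 19.6 -20.9 0" --pt "0 19.6 -20.9 0" --pt "30 0 0 0" --pt "40 0 0 0" --pt "40 0 0 0" --pt "40 0 0 0" --pt "25 0 0 0" --pt "0 0 0 0" --pt "0 0 0 0" --jaw -1 --force 10

```text
time: 26.92
ee_pos: [0.4717, 0.4299, 0.1122]
eef_rot: [0.127, 0.695, -0.127, 0.696]
ft_force: [0.3, 0.1, 0.2]
width: 0.0003
```

>>> arm_command --pt "0 -10 0 0" --pt "0 -10 0 0" --pt "0 -8 0 0" --pt "0 -5 0 0"

```text
time: 27.42
ee_pos: [0.4595, 0.3984, 0.1116]
eef_rot: [0.127, 0.695, -0.127, 0.696]
ft_force: [0.6, 2.0, 0.5]
width: 0.0003
```

>>> arm_command --pt "0 -15.1 -1.8 -5" --pt "0 -15.1 -1.8 -5" --pt "0 -15.1 -1.8 -5" --pt "0 -15.1 -1.8 -5" --pt "0 -15.1 -1.8 -5"

```text
time: 28.05
ee_pos: [0.4369, 0.3267, 0.1115]
eef_rot: [-0.027, 0.706, 0.028, 0.707]
ft_force: [1.3, 2.2, 0.1]
width: -0.0
```

Run:
```python
from h import *
s,M=state(); t=r.camera('top'); w=snap('wrist','w10'); spots(t,['seat','sample']); spots(w,['seat','sample','bracket'])
```

```text
t 28.05 pos [0.4369 0.3267 0.1115] yaw z 4.51 down [ 0.001   0.0013 -1.    ] q [-0.7056  0.2679 -0.0229  1.8249  0.0067  1.0472 -0.6524] F [1.2718 2.153  0.074 ] w -0.0
seat 0.92 [0.6018 0.424  0.1162] [138. 182.]
seat 0.82 [0.5055 0.2997 0.1185] [171. 208.]
seat 0.29 [0.4994 0.307  0.0584] [173. 211.]
sample 0.73 [0.6208 0.2044 0.1185] [198. 177.]
sample 0.59 [0.6022 0.4214 0.1172] [139. 181.]
sample 0.22 [ 0.6193  0.3133 -0.003 ] [175. 182.]
```

>>> arm_command --pt "0 -15.1 -1.8 -5" --pt "0 -15.1 -1.8 -5" --pt "0 -15.1 -1.8 -5" --pt "0 -15.1 -1.8 -5" --pt "0 -15.1 -1.8 -5" --pt "0 -15.1 -1.8 -5" --pt "0 -15.1 -1.8 -5" --pt "0 -15.1 -1.8 -5" --pt "0 -15.1 -1.8 -5" --pt "0 -15.1 -1.8 -5" --pt "0 -15.1 -1.8 -5" --pt "0 -15.1 -1.8 -5" --pt "0 -12 -1.4 -4"

```text
time: 30.02
ee_pos: [0.5209, 0.1624, 0.1108]
eef_rot: [-0.397, 0.585, 0.398, 0.584]
ft_force: [-1.6, 0.2, 1.4]
width: 0.0004
```

>>> arm_command --pt "0 5 0 0" --pt "0 10 0 0" --pt "-20 10 0 0" --pt "-40 0 0 0" --pt "-40 0 0 0" --pt "-40 0 0 0" --pt "-40 0 0 0" --jaw -1

```text
time: 30.9
ee_pos: [0.4963, 0.1723, 0.2924]
eef_rot: [-0.397, 0.585, 0.397, 0.585]
ft_force: [-0.3, -0.4, -0.7]
width: 0.0005
```

Run:
```python
from h import *
s,M=state(); t=r.camera('top'); w=snap('wrist','w11'); spots(t,['seat','sample','bracket'])
```

```text
t 30.9 pos [0.4963 0.1723 0.2924] yaw z 68.31 down [ 0.0001  0.0003 -1.    ] q [-0.3917  0.0896 -0.0315  1.6404  0.0026  1.4115  0.7688] F [-0.2655 -0.4118 -0.6889] w 0.0005
seat 0.89 [0.6497 0.417  0.1131] [141. 169.]
seat 0.78 [0.575  0.2097 0.1164] [196. 189.]
seat 0.66 [0.5072 0.3485 0.1155] [158. 207.]
seat 0.51 [ 0.5178 -0.2978  0.0079] [330. 208.]
bracket 0.95 [ 0.52   -0.3866  0.0015] [352. 208.]
bracket 0.82 [ 0.319  -0.3311  0.002 ] [339. 259.]
bracket 0.77 [ 0.3384 -0.158   0.0001] [294. 254.]
bracket 0.72 [ 0.5213 -0.2938  0.0067] [329. 207.]
bracket 0.7 [0.3672 0.0467 0.0005] [241. 246.]
bracket 0.58 [ 0.363  -0.5126 -0.0019] [385. 248.]
bracket 0.45 [0.5749 0.2141 0.055 ] [198. 191.]
```

>>> arm_command --pt "0 -15.5 -44.6 0" --pt "0 -15.5 -44.6 0" --pt "0 -15.5 -44.6 0" --pt "0 -15.5 -44.6 0" --pt "0 -15.5 -44.6 0" --pt "0 -15.5 -44.6 0" --pt "0 -15.5 -44.6 0" --pt "0 -15.5 -44.6 0" --pt "0 -15.5 -44.6 0" --pt "0 -15.5 -44.6 0" --jaw 1

```text
time: 32.4
ee_pos: [0.4761, -0.3009, 0.2894]
eef_rot: [-0.396, 0.585, 0.398, 0.585]
ft_force: [1.1, 0.4, -0.1]
width: 0.0854
```

>>> arm_command --pt "0 0 0 10" --pt "0 0 0 10" --pt "0 0 0 10" --pt "0 0 0 10" --pt "0 0 0 10" --pt "0 0 0 10" --pt "0 0 0 10" --pt "0 0 0 10" --pt "0 0 0 10" --pt "0 0 0 10" --pt "0 0 0 10" --pt "0 0 0 10" --pt "0 0 0 10" --pt "0 0 0 10" --pt "0 0 0 10" --pt "0 0 0 4.7" --pt "0 0 0 0"

```text
time: 34.52
ee_pos: [0.4764, -0.2996, 0.2897]
eef_rot: [0.484, 0.516, -0.484, 0.515]
ft_force: [0.2, -0.4, 1.4]
width: 0.0872
```

Run:
```python
from h import *
s,M=state(); w=snap('wrist','w12')
for o in tubes(w):
    print(*o, 'shift',to(o[1][0]/1000-s['ee_pos'][0],o[1][1]/1000-s['ee_pos'][1],0))
```

```text
t 34.52 pos [ 0.4764 -0.2996  0.2897] yaw z -86.36 down [-0.002   0.0009 -1.    ] q [-0.0967  0.1882  0.6695  1.5815 -0.1176  1.4151 -0.9245] F [ 0.2086 -0.4379  1.3721] w 0.0872
0.94 [ 521.6 -297.7] [109.4  36.1] 4.39 (np.float64(251.0), np.float64(120.0)) shift [-0.1 45.2  1. ]
0.56 [ 520.9 -383.7] [108.5  30.1] 6.45 (np.float64(338.0), np.float64(127.0)) shift [-0.1 38.9 86.8]
```

>>> arm_command --pt "25 22.3 0 0" --pt "35 22.3 0 0" --pt "37 0 0 0" --pt "37 0 0 0" --pt "34 0 0 0" --pt "20 0 0 0" --pt "15.5 0 0 0" --pt "0 0 0 0" --pt "0 0 0 0"

```text
time: 35.75
ee_pos: [0.5219, -0.2979, 0.0885]
eef_rot: [0.484, 0.515, -0.484, 0.516]
ft_force: [-0.0, 0.0, -1.6]
width: 0.0873
```

>>> arm_command --pt "0 0 0 0" --pt "0 0 0 0" --pt "0 0 0 0" --pt "0 0 0 0" --pt "0 0 0 0" --pt "0 0 0 0" --pt "0 0 0 0" --pt "0 0 0 0" --jaw -1 --force 50

```text
time: 36.75
ee_pos: [0.5214, -0.297, 0.0874]
eef_rot: [0.484, 0.516, -0.484, 0.515]
ft_force: [0.0, 3.4, 0.4]
width: 0.0296
```

>>> arm_command --pt "-6 0 0 0" --pt "-4 0 0 0" --pt "0 6.3 -37.7 0" --pt "0 6.3 -37.7 0" --pt "0 6.3 -37.7 0" --pt "0 6.3 -37.7 0" --pt "0 6.3 -37.7 0" --pt "0 6.3 -37.7 0" --pt "0 6.3 -37.7 0" --pt "0 6.3 -37.7 0" --pt "0 0 0 -6.2" --pt "0 0 0 0" --pt "0 0 0 0"

```text
time: 38.38
ee_pos: [0.5525, 0.0057, 0.0976]
eef_rot: [0.456, 0.54, -0.456, 0.54]
ft_force: [-0.2, -0.1, -6.8]
width: 0.0297
```

```bash
cat >> h.py <<'E'
def sf(s):
    S=np.array([.661,.0245]);a=np.radians(9.8);u=np.array([np.cos(a),np.sin(a)]);v=np.array([-u[1],u[0]])
    d=np.array(s['ee_pos'])[:2]-S; print('stop frame',d@u,d@v)
E
python3 - <<'E'
from h import *
s,M=state(); sf(s); w=snap('wrist','w13')
E
```

```text
t 38.38 pos [0.5525 0.0057 0.0976] yaw z -80.4 down [-0.     -0.0003 -1.    ] q [-0.5105  0.3197  0.4894  1.8408 -0.1736  1.0233 -1.3545] F [-0.2044 -0.1239 -6.834 ] w 0.0297
stop frame -0.11010181542905235 -1.2973975380705002e-05
```

View pics/w13.png

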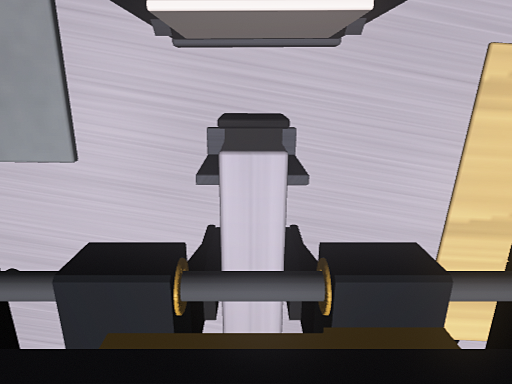

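B is held and square to the pad. I push it the same way as the first.

>>> arm_command --pt "0 12 0 0" --pt "0 12 0 0" --pt "0 8 0 0" --pt "0 3 0 0" --pt "0 3 0 0" --pt "0 3 0 0" --pt "0 3 0 0" --pt "0 3 0 0" --pt "0 3 0 0" --pt "0 2 0 0" --pt "0 0 0 0"

```text
time: 39.8
ee_pos: [0.5997, 0.0144, 0.0966]
eef_rot: [0.453, 0.543, -0.458, 0.538]
ft_force: [-21.2, -2.3, 5.5]
width: 0.0294
```

>>> arm_command --pt "0 2 0 0" --pt "0 0 0 0"

```text
time: 40.05
ee_pos: [0.6001, 0.0144, 0.0962]
eef_rot: [0.453, 0.544, -0.459, 0.537]
ft_force: [-27.3, -3.9, 8.9]
width: 0.0297
```

>>> arm_command --pt "0 2 0 0" --pt "0 0 0 0"

```text
time: 40.3
ee_pos: [0.6006, 0.0145, 0.0956]
eef_rot: [0.452, 0.545, -0.46, 0.536]
ft_force: [-33.7, -3.3, 9.9]
width: 0.0299
```

>>> arm_command --pt "0 -10 0 0" --pt "0 -20 0 0" --pt "0 -20 0 0" --pt "0 -15 0 0" --pt "0 0 0 -10" --pt "0 0 0 -10" --pt "0 0 0 -10" --pt "0 0 0 -10" --pt "0 0 0 -10" --pt "0 0 0 -10" --pt "0 0 0 -10" --pt "0 0 0 -10" --pt "0 0 0 -10"

```text
time: 41.92
ee_pos: [0.5439, 0.0051, 0.0978]
eef_rot: [-0.062, 0.704, 0.062, 0.705]
ft_force: [-0.4, 0.0, -6.1]
width: 0.0295
```

>>> arm_command --pt "0 0 0 -10" --pt "0 0 0 -10" --pt "0 0 0 -10" --pt "0 0 0 -10" --pt "0 0 0 -10" --pt "0 0 0 -10" --pt "0 0 0 -10" --pt "0 0 0 -10" --pt "0 0 0 -10" --pt "0 0 0 0"

```text
time: 43.18
ee_pos: [0.5438, 0.0049, 0.0977]
eef_rot: [0.541, -0.456, -0.54, -0.456]
ft_force: [0.3, 0.4, -5.4]
width: 0.0295
```

Run:
```python
from h import *
s,M=state(); sf(s); w=snap('wrist','w14')
t=r.camera('top'); spots(t,['bracket'])
```

```text
t 43.17 pos [0.5438 0.0049 0.0977] yaw z 99.72 down [ 0.0005  0.0002 -1.    ] q [-0.1265  0.28    0.0383  1.8431 -0.0126  1.0181  1.6575] F [ 0.2944  0.4443 -5.4039] w 0.0295
stop frame -0.11881380197006881 0.0006606599457154217
bracket 0.98 [ 0.3378 -0.1567 -0.0023] [294. 254.]
bracket 0.83 [ 0.5184 -0.3856  0.0009] [352. 208.]
bracket 0.75 [0.5741 0.2112 0.0585] [198. 191.]
bracket 0.73 [ 0.3628 -0.5131 -0.0006] [385. 248.]
bracket 0.6 [ 0.3175 -0.3325  0.001 ] [339. 260.]
bracket 0.53 [ 0.3671  0.0437 -0.0001] [242. 246.]
```

>>> arm_command --pt "0 -14 0 0" --pt "0 -14 0 0" --pt "0 -10 0 0" --pt "0 -3 0 0" --pt "0 -3 0 0" --pt "0 -3 0 0" --pt "0 -3 0 0" --pt "0 -3 0 0" --pt "0 -3 0 0" --pt "0 -3 0 0" --pt "0 0 0 0"

```text
time: 44.7
ee_pos: [0.5985, 0.0146, 0.0965]
eef_rot: [-0.539, 0.458, 0.543, 0.454]
ft_force: [-15.7, -1.3, -0.2]
width: 0.0297
```

>>> arm_command --pt "0 -2 0 0" --pt "0 -1 0 0" --pt "0 0 0 0"

```text
time: 45.08
ee_pos: [0.5991, 0.0147, 0.0955]
eef_rot: [-0.538, 0.459, 0.544, 0.452]
ft_force: [-23.9, -2.9, 1.6]
width: 0.0296
```

>>> arm_command --pt "0 -2 0 0" --pt "0 -1 0 0" --pt "0 0 0 0"

```text
time: 45.45
ee_pos: [0.5998, 0.0148, 0.0949]
eef_rot: [-0.536, 0.46, 0.545, 0.451]
ft_force: [-33.6, -4.9, 6.2]
width: 0.0293
```

>>> arm_command --pt "0 8 0 0" --pt "0 20 0 0" --pt "0 20 0 0" --pt "-20 10 0 0" --pt "-40 0 0 0" --pt "-45 0 0 0" --pt "-45 0 0 0" --pt "-40 0 0 0" --pt "0 0 0 10" --pt "0 0 0 10" --pt "0 0 0 10" --pt "0 0 0 10" --pt "0 0 0 10" --pt "0 0 0 10" --pt "0 0 0 10" --pt "0 0 0 10" --pt "0 0 0 10"

```text
time: 47.58
ee_pos: [0.5506, 0.0063, 0.2877]
eef_rot: [-0.058, 0.704, 0.058, 0.705]
ft_force: [-0.7, -0.6, -6.1]
width: 0.0297
```

>>> arm_command --pt "0 33 -5 0" --pt "0 33 -5 0" --pt "0 33 -5 0" --pt "0 33 -5 0" --pt "0 33 5 0" --pt "0 33 5 0" --pt "0 33 0 0" --pt "0 0 0 0" --pt "0 0 0 0"

```text
time: 48.7
ee_pos: [0.5016, 0.2318, 0.2876]
eef_rot: [-0.06, 0.704, 0.06, 0.705]
ft_force: [-0.3, 0.0, -5.7]
width: 0.0298
```

```bash
cat > branch.py <<'E'
from h import *
def branches(w,ax=np.array([.612,.313])):
    # branch angle from straight image edges that pass +-18 mm from the axis at bar height
    g=cv2.cvtColor(w['frame'],cv2.COLOR_BGR2GRAY); e=cv2.Canny(g,30,80); e[235:]=0; out=[]
    for a in cv2.HoughLinesP(e,1,np.pi/360,25,minLineLength=35,maxLineGap=6)[:,0]:
        P=ray(w,a[:2],.115)[:2];Q=ray(w,a[2:],.115)[:2]; m=(P+Q)/2-ax; d=(P-Q)/np.linalg.norm(P-Q)
        if d@m<0: d=-d
        pp=d[0]*m[1]-d[1]*m[0]
        if abs(abs(pp)-.018)<.005 and np.linalg.norm(P-Q)>.03 and d@m>.07: out.append((round(np.degrees(np.arctan2(d[1],d[0]))%360,1),round(pp*1000,1),a))
    return out
E
python3 - <<'E'
from branch import *
s,M=state(); w=snap('wrist','w15'); spots(w,['seat'])
for o in branches(w): print(*o)
E
```

```text
t 48.7 pos [0.5016 0.2318 0.2876] yaw z 9.8 down [ 0.0005 -0.0002 -1.    ] q [-0.4846  0.1512 -0.0351  1.5817  0.0058  1.4085 -0.3493] F [-0.3397  0.0484 -5.6822] w 0.0298
seat 0.77 [0.5713 0.2131 0.1141] [315. 202.]
seat 0.73 [0.5123 0.3542 0.1154] [286.  43.]
159.7 -19.5 [257   1 337  53]
159.1 17.7 [197  15 313  89]
158.9 16.6 [198  13 260  53]
190.4 16.4 [207 129 295 128]
69.2 -17.7 [450  44 481   0]
189.7 19.2 [207 130 297 130]
158.8 16.4 [210  20 315  88]
189.7 21.1 [224 132 280 132]
159.3 -20.2 [261   1 338  52]
69.2 -17.2 [448  46 479   2]
159.7 -18.9 [294  26 334  52]
159.1 17.6 [196  14 282  69]
```

View pics/w15.png

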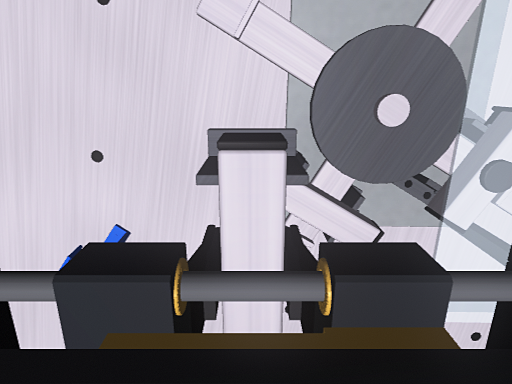

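>>> arm_command --pt "0 29.3 7 0" --pt "0 29.3 7 0" --pt "0 29.3 7 0" --pt "0 29.3 7 0" --pt "0 0 0 10" --pt "0 0 0 10" --pt "0 0 0 10.5" --pt "0 0 0 0" --pt "0 0 0 0"

```text
time: 49.92
ee_pos: [0.5092, 0.3521, 0.2876]
eef_rot: [0.126, 0.696, -0.126, 0.696]
ft_force: [-0.6, 0.2, -5.4]
width: 0.0298
```

Run:
```python
from h import *
s,M=state(); print(to(.5092-s['ee_pos'][0],.3521-s['ee_pos'][1],0)); w=snap('wrist','w16')
t=r.camera('top'); spots(t,['bracket'])
```

```text
t 49.92 pos [0.5092 0.3521 0.2876] yaw z -20.48 down [ 0.0001 -0.     -1.    ] q [-0.6575  0.2987 -0.0272  1.4038  0.0082  1.4392 -1.0421] F [-0.6304  0.2367 -5.4248] w 0.0298
[-0. -0. -0.]
bracket 0.93 [ 0.3192 -0.3321  0.0017] [339. 259.]
bracket 0.87 [ 0.3422 -0.1594 -0.0002] [294. 253.]
bracket 0.83 [ 0.5195 -0.3854  0.0011] [352. 208.]
bracket 0.76 [ 0.3679  0.0422 -0.002 ] [243. 246.]
bracket 0.65 [ 0.3628 -0.5124 -0.0026] [385. 248.]
bracket 0.63 [0.5755 0.2117 0.0547] [198. 191.]
bracket 0.54 [0.5082 0.351  0.2081] [150. 205.]
bracket 0.42 [ 0.6151  0.315  -0.0044] [175. 183.]
```

>>> arm_command --pt "25 0 0 0" --pt "30 0 0 0" --pt "30 0 0 0" --pt "25 0 0 0" --pt "17 0 0 0" --pt "10 0 0 0" --pt "8 0 0 0" --pt "3 0 0 0" --pt "0 0 0 0"

```text
time: 51.2
ee_pos: [0.5092, 0.3527, 0.1399]
eef_rot: [0.127, 0.696, -0.127, 0.696]
ft_force: [-0.0, 0.1, -6.4]
width: 0.0297
```

>>> arm_command --pt "1.5 0 0 0" --pt "0 0 0 0"

```text
time: 51.45
ee_pos: [0.5091, 0.3526, 0.1383]
eef_rot: [0.127, 0.696, -0.127, 0.696]
ft_force: [0.7, -0.4, -6.3]
width: 0.0299
```

>>> arm_command --pt "1.5 0 0 0" --pt "0 0 0 0"

```text
time: 51.7
ee_pos: [0.5095, 0.3532, 0.138]
eef_rot: [0.128, 0.695, -0.126, 0.696]
ft_force: [-2.5, -0.9, 4.9]
width: 0.0297
```

>>> arm_command --pt "0 0 0 0" --pt "0 0 0 0" --pt "0 0 0 0" --pt "0 0 0 0" --jaw -0.08

```text
time: 52.2
ee_pos: [0.509, 0.3525, 0.1365]
eef_rot: [0.127, 0.696, -0.127, 0.696]
ft_force: [-0.6, 0.1, 0.9]
width: 0.04
```

>>> arm_command --pt "-10 0 0 0" --pt "-20 0 0 0" --pt "-40 0 0 0" --pt "-40 0 0 0" --pt "-40 0 0 0" --pt "0 0 0 0"

```text
time: 52.95
ee_pos: [0.5101, 0.3534, 0.2911]
eef_rot: [0.129, 0.694, -0.125, 0.697]
ft_force: [-0.2, 0.2, -0.3]
width: 0.0402
```

Run:
```python
from branch import *
s,M=state(); w=snap('wrist','w17'); spots(w,['bracket','seat'])
for o in tubes(w,.145): print(*o)
print(branches(w))
t=r.camera('top'); spots(t,['bracket'])
```

```text
t 52.95 pos [0.5101 0.3534 0.2911] yaw z -20.69 down [ 0.0054  0.0044 -1.    ] q [-0.6583  0.2958 -0.0269  1.4001  0.008   1.4388 -1.0462] F [-0.2133  0.2495 -0.2857] w 0.0402
bracket 0.68 [0.5084 0.3517 0.0506] [250. 162.]
bracket 0.51 [0.571  0.2113 0.0544] [335. 247.]
seat 0.83 [0.6549 0.4151 0.114 ] [376.  57.]
0.63 [510.7 353.5] [112.  41.] 63.67 (np.float64(251.0), np.float64(177.0))
[(np.float64(68.5), np.float64(-16.9), array([386, 104, 399,   0], dtype=int32)), (np.float64(159.2), np.float64(-20.5), array([170, 155, 208, 155], dtype=int32)), (np.float64(68.2), np.float64(20.8), array([346, 108, 353,  35], dtype=int32)), (np.float64(68.7), np.float64(17.5), array([349, 107, 355,  40], dtype=int32))]
bracket 0.98 [ 0.3332 -0.1603 -0.0013] [295. 255.]
bracket 0.97 [0.3685 0.0445 0.0035] [242. 246.]
bracket 0.72 [ 0.5187 -0.3875  0.006 ] [352. 208.]
bracket 0.72 [0.5725 0.2143 0.058 ] [197. 192.]
bracket 0.67 [ 0.3152 -0.3327  0.0023] [339. 260.]
bracket 0.65 [0.5079 0.3511 0.056 ] [161. 208.]
bracket 0.55 [ 0.3631 -0.5101 -0.0006] [385. 248.]
```

>>> arm_command --pt "0 19.6 -20.9 0" --pt "0 19.6 -20.9 0" --pt "0 19.6 -20.9 0" --pt "30 0 0 0" --pt "40 0 0 0" --pt "40 0 0 0" --pt "40 0 0 0" --pt "25 0 0 0" --pt "0 0 0 0" --pt "0 0 0 0" --jaw -1 --force 10

```text
time: 54.5
ee_pos: [0.4715, 0.4301, 0.1126]
eef_rot: [0.127, 0.695, -0.127, 0.696]
ft_force: [0.3, -0.3, 1.6]
width: 0.0006
```

>>> arm_command --pt "0 -10 0 0" --pt "0 -10 0 0" --pt "0 -8 0 0" --pt "0 -5 0 0"

```text
time: 55.0
ee_pos: [0.4595, 0.3986, 0.1121]
eef_rot: [0.127, 0.695, -0.127, 0.696]
ft_force: [-0.3, 1.6, 1.0]
width: 0.0008
```

>>> arm_command --pt "0 -15.1 -1.8 -5" --pt "0 -15.1 -1.8 -5" --pt "0 -15.1 -1.8 -5" --pt "0 -15.1 -1.8 -5" --pt "0 -15.1 -1.8 -5" --pt "0 -15.1 -1.8 -5" --pt "0 -15.1 -1.8 -5" --pt "0 -15.1 -1.8 -5" --pt "0 -15.1 -1.8 -5" --pt "0 -15.1 -1.8 -5" --pt "0 -15.1 -1.8 -5" --pt "0 -15.1 -1.8 -5" --pt "0 -15.1 -1.8 -5" --pt "0 -15.1 -1.8 -5" --pt "0 -15.1 -1.8 -5" --pt "0 -15.1 -1.8 -5" --pt "0 -15.1 -1.8 -5" --pt "0 -12 -1.4 -4"

```text
time: 57.25
ee_pos: [0.5207, 0.1619, 0.1116]
eef_rot: [-0.398, 0.585, 0.398, 0.584]
ft_force: [-2.9, 1.4, 0.1]
width: 0.0005
```

>>> arm_command --pt "0 5 0 0" --pt "0 10 0 0" --pt "-20 10 0 0" --pt "-40 0 0 0" --pt "-40 0 0 0" --pt "-40 0 0 0" --pt "-40 0 0 0" --jaw -1

```text
time: 58.12
ee_pos: [0.4962, 0.1725, 0.2929]
eef_rot: [-0.397, 0.585, 0.397, 0.585]
ft_force: [1.0, 0.3, -0.4]
width: 0.0005
```

Run:
```python
from h import *
s,M=state(); t=snap('top','t18'); w=snap('wrist','w18'); spots(t,['seat','sample','bracket']); print(to(.476-s['ee_pos'][0],-.388-s['ee_pos'][1],0))
```

```text
t 58.12 pos [0.4962 0.1725 0.2929] yaw z 68.32 down [ 0.0001  0.0001 -1.    ] q [-0.2897  0.0945 -0.1414  1.6345  0.0134  1.4135  0.7599] F [ 0.9812  0.2964 -0.3951] w 0.0005
seat 0.94 [0.5103 0.3498 0.1108] [158. 206.]
seat 0.84 [0.5721 0.2079 0.1196] [197. 190.]
sample 0.58 [0.6499 0.4198 0.1161] [140. 169.]
sample 0.39 [0.5716 0.211  0.0578] [198. 192.]
bracket 0.92 [ 0.5189 -0.3879  0.0021] [352. 208.]
bracket 0.92 [ 0.3643 -0.5143 -0.0018] [386. 248.]
bracket 0.88 [ 0.3676  0.0436 -0.0011] [242. 246.]
bracket 0.7 [ 0.3376 -0.1565 -0.0003] [294. 254.]
bracket 0.65 [ 0.3179 -0.3329  0.0009] [339. 260.]
bracket 0.57 [0.5712 0.2079 0.0561] [199. 192.]
[   0.1 -188.2 -528.3]
```

>>> arm_command --pt "0 -17.1 -48 0" --pt "0 -17.1 -48 0" --pt "0 -17.1 -48 0" --pt "0 -17.1 -48 0" --pt "0 -17.1 -48 0" --pt "0 -17.1 -48 0" --pt "0 -17.1 -48 0" --pt "0 -17.1 -48 0" --pt "0 -17.1 -48 0" --pt "0 -17.1 -48 0" --pt "0 -17.1 -48 0" --jaw 1

```text
time: 59.75
ee_pos: [0.4766, -0.3892, 0.2899]
eef_rot: [-0.396, 0.585, 0.398, 0.585]
ft_force: [-0.1, 0.6, -0.4]
width: 0.0863
```

>>> arm_command --pt "0 0 0 10" --pt "0 0 0 10" --pt "0 0 0 10" --pt "0 0 0 10" --pt "0 0 0 10" --pt "0 0 0 10" --pt "0 0 0 10" --pt "0 0 0 10" --pt "0 0 0 10" --pt "0 0 0 10" --pt "0 0 0 10" --pt "0 0 0 10" --pt "0 0 0 10" --pt "0 0 0 10" --pt "0 0 0 10" --pt "0 0 0 1.8" --pt "0 0 0 0"

```text
time: 61.88
ee_pos: [0.477, -0.3881, 0.2907]
eef_rot: [0.47, 0.529, -0.47, 0.528]
ft_force: [-0.1, 0.0, 0.8]
width: 0.0869
```

Run:
```python
from h import *
s,M=state(); w=snap('wrist','w19')
for o in tubes(w):
    print(*o, 'shift',to(o[1][0]/1000-s['ee_pos'][0],o[1][1]/1000-s['ee_pos'][1],0))
spots(w,['bracket'])
```

```text
t 61.88 pos [ 0.477  -0.3881  0.2907] yaw z -83.32 down [-0.0011  0.0007 -1.    ] q [ 0.0428  0.3407  0.7412  1.4425 -0.2292  1.4478 -0.6706] F [-0.0715  0.0051  0.7998] w 0.0869
0.68 [ 521.1 -383.1] [107.6  30.5] 6.64 (np.float64(254.0), np.float64(122.0)) shift [-0.  44.4  0.2]
bracket 0.98 [ 0.3158 -0.3379 -0.0021] [207. 254.]
bracket 0.95 [ 0.519  -0.3842  0.0012] [254. 119.]
bracket 0.82 [ 0.3588 -0.5096 -0.0001] [327. 241.]
bracket 0.71 [ 0.3447 -0.1593  0.0016] [ 82. 224.]
```

>>> arm_command --pt "25 22 0 0" --pt "35 21.5 0 0" --pt "37 0 0 0" --pt "37 0 0 0" --pt "34 0 0 0" --pt "20 0 0 0" --pt "15.5 0 0 0" --pt "0 0 0 0" --pt "0 0 0 0"

```text
time: 63.15
ee_pos: [0.5209, -0.3841, 0.0892]
eef_rot: [0.471, 0.527, -0.471, 0.528]
ft_force: [0.1, -0.4, 0.1]
width: 0.0872
```

>>> arm_command --pt "0 0 0 0" --pt "0 0 0 0" --pt "0 0 0 0" --pt "0 0 0 0" --pt "0 0 0 0" --pt "0 0 0 0" --pt "0 0 0 0" --pt "0 0 0 0" --jaw -1 --force 50

```text
time: 64.15
ee_pos: [0.5204, -0.3837, 0.088]
eef_rot: [0.471, 0.527, -0.471, 0.528]
ft_force: [0.2, -1.6, -1.3]
width: 0.03
```

>>> arm_command --pt "-6 0 0 0" --pt "-4 0 0 0" --pt "0 7.7 -38.4 0" --pt "0 7.7 -38.4 0" --pt "0 7.7 -38.4 0" --pt "0 7.7 -38.4 0" --pt "0 7.7 -38.4 0" --pt "0 7.7 -38.4 0" --pt "0 7.7 -38.4 0" --pt "0 7.7 -38.4 0" --pt "0 7.7 -38.4 0" --pt "0 7.7 -38.4 0" --pt "0 0 0 -3" --pt "0 0 0 0" --pt "0 0 0 0"

```text
time: 66.03
ee_pos: [0.5532, 0.0059, 0.0981]
eef_rot: [0.457, 0.539, -0.458, 0.539]
ft_force: [-0.2, 0.5, -6.0]
width: 0.0296
```

Run:
```python
from h import *
s,M=state(); sf(s); w=snap('wrist','w20'); a=cv2.imread('pics/w13.png'); print(np.abs(a.astype(int)-w['frame']).mean(), [ (o[1],o[3]) for o in tubes(w,.1)])
```

```text
t 66.03 pos [0.5532 0.0059 0.0981] yaw z -80.63 down [-0.0001 -0.0001 -1.    ] q [-0.582   0.3328  0.5766  1.8421 -0.2095  1.0274 -1.3286] F [-0.1892  0.5044 -6.0403] w 0.0296
stop frame -0.1094266905861845 8.880822270985906e-06
3.6664632161458335 [(array([577.9,  10.3]), 8.95)]
```

View pics/w20.png

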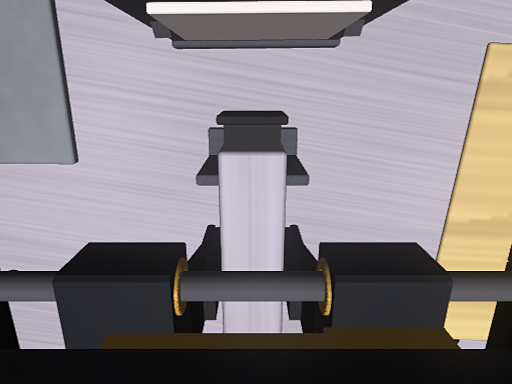

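Same picture as for B: tube held mid-jaw, front plug proud, pad square at (260,8).

>>> arm_command --pt "0 12 0 0" --pt "0 12 0 0" --pt "0 8 0 0" --pt "0 3 0 0" --pt "0 3 0 0" --pt "0 3 0 0" --pt "0 3 0 0" --pt "0 3 0 0" --pt "0 3 0 0" --pt "0 2 0 0" --pt "0 0 0 0"

```text
time: 67.5
ee_pos: [0.6, 0.0142, 0.0969]
eef_rot: [0.455, 0.542, -0.46, 0.537]
ft_force: [-22.5, -2.0, 6.1]
width: 0.0296
```

>>> arm_command --pt "0 2 0 0" --pt "0 0 0 0"

```text
time: 67.75
ee_pos: [0.6004, 0.0143, 0.0964]
eef_rot: [0.454, 0.543, -0.461, 0.536]
ft_force: [-29.4, -2.5, 9.0]
width: 0.0295
```

>>> arm_command --pt "0 2 0 0" --pt "0 0 0 0"

```text
time: 68.0
ee_pos: [0.6009, 0.0143, 0.0959]
eef_rot: [0.453, 0.544, -0.461, 0.535]
ft_force: [-35.4, -3.9, 11.3]
width: 0.0298
```

>>> arm_command --pt "0 -10 0 0" --pt "0 -20 0 0" --pt "0 -20 0 0" --pt "0 -15 0 0" --pt "0 0 0 -10" --pt "0 0 0 -10" --pt "0 0 0 -10" --pt "0 0 0 -10" --pt "0 0 0 -10" --pt "0 0 0 -10" --pt "0 0 0 -10" --pt "0 0 0 -10" --pt "0 0 0 -10"

```text
time: 69.62
ee_pos: [0.5446, 0.0051, 0.0982]
eef_rot: [-0.061, 0.704, 0.061, 0.705]
ft_force: [1.0, 0.1, -6.1]
width: 0.0297
```

>>> arm_command --pt "0 0 0 -10" --pt "0 0 0 -10" --pt "0 0 0 -10" --pt "0 0 0 -10" --pt "0 0 0 -10" --pt "0 0 0 -10" --pt "0 0 0 -10" --pt "0 0 0 -10" --pt "0 0 0 -10" --pt "0 0 0 0"

```text
time: 70.88
ee_pos: [0.5446, 0.005, 0.0982]
eef_rot: [0.54, -0.457, -0.539, -0.457]
ft_force: [-0.4, -1.0, -5.3]
width: 0.0298
```

Run:
```python
from h import *
s,M=state(); sf(s); w=snap('wrist','w21'); a=cv2.imread('pics/w14.png'); print(np.abs(a.astype(int)-w['frame'])[100:300,180:330].mean())
```

```text
t 70.88 pos [0.5446 0.005  0.0982] yaw z 99.43 down [ 0.0005  0.0001 -1.    ] q [-0.1881  0.2804  0.1092  1.8442 -0.0356  1.0183  1.6708] F [-0.4409 -0.9761 -5.3204] w 0.0298
stop frame -0.11806601994202764 0.0006045222232264795
2.3915
```

>>> arm_command --pt "0 -14 0 0" --pt "0 -14 0 0" --pt "0 -10 0 0" --pt "0 -3 0 0" --pt "0 -3 0 0" --pt "0 -3 0 0" --pt "0 -3 0 0" --pt "0 -3 0 0" --pt "0 -3 0 0" --pt "0 -3 0 0" --pt "0 0 0 0"

```text
time: 72.3
ee_pos: [0.5985, 0.0143, 0.0966]
eef_rot: [-0.537, 0.459, 0.542, 0.455]
ft_force: [-18.4, -2.0, 0.5]
width: 0.0298
```

>>> arm_command --pt "0 -2 0 0" --pt "0 -1 0 0" --pt "0 0 0 0"

```text
time: 72.68
ee_pos: [0.5991, 0.0143, 0.0958]
eef_rot: [-0.536, 0.461, 0.543, 0.453]
ft_force: [-26.1, -2.9, 4.0]
width: 0.0295
```

>>> arm_command --pt "0 -2 0 0" --pt "0 -1 0 0" --pt "0 0 0 0"

```text
time: 73.05
ee_pos: [0.5998, 0.0145, 0.0952]
eef_rot: [-0.534, 0.462, 0.544, 0.452]
ft_force: [-38.1, -4.4, 8.3]
width: 0.0299
```

Home. Now to the tree.

>>> arm_command --pt "0 8 0 0" --pt "0 20 0 0" --pt "0 20 0 0" --pt "-20 10 0 0" --pt "-40 0 0 0" --pt "-45 0 0 0" --pt "-45 0 0 0" --pt "-40 0 0 0" --pt "0 0 0 10" --pt "0 0 0 10" --pt "0 0 0 10" --pt "0 0 0 10" --pt "0 0 0 10" --pt "0 0 0 10" --pt "0 0 0 10" --pt "0 0 0 10" --pt "0 0 0 10"

```text
time: 75.18
ee_pos: [0.5512, 0.0063, 0.2881]
eef_rot: [-0.056, 0.705, 0.057, 0.705]
ft_force: [0.9, -0.1, -5.6]
width: 0.0296
```

>>> arm_command --pt "0 33 -5 0" --pt "0 33 -5 0" --pt "0 33 -5 0" --pt "0 33 -5 0" --pt "0 33 5 0" --pt "0 33 5 0" --pt "0 33 0 0" --pt "0 0 0 0" --pt "0 0 0 0"

```text
time: 76.3
ee_pos: [0.5034, 0.2319, 0.288]
eef_rot: [-0.059, 0.705, 0.058, 0.705]
ft_force: [-0.3, -0.8, -6.3]
width: 0.0294
```

Run:
```python
from branch import *
s,M=state(); w=snap('wrist','w22'); spots(w,['seat'])
for o in branches(w): print(*o)
print(to(.5092-s['ee_pos'][0],.3521-s['ee_pos'][1],0))
```

```text
t 76.3 pos [0.5034 0.2319 0.288 ] yaw z 9.48 down [ 0.0003 -0.0003 -1.    ] q [-0.5512  0.1524  0.0414  1.5801 -0.006   1.4092 -0.3438] F [-0.2687 -0.7547 -6.3252] w 0.0294
seat 0.83 [0.5746 0.2113 0.1099] [316. 202.]
seat 0.76 [0.5087 0.3526 0.112 ] [279.  44.]
159.5 17.4 [193  16 285  73]
159.4 15.7 [193  13 310  86]
159.0 -17.8 [254   1 333  53]
160.0 -21.0 [254   0 333  50]
189.4 18.1 [210 128 295 128]
189.4 21.9 [225 132 279 132]
159.5 14.9 [192  12 313  87]
159.5 -18.0 [250   0 329  51]
159.5 17.8 [239  45 310  89]
[ -0.  117.6  25.4]
```

Branch at 159.4°, effectively the same place as before.

>>> arm_command --pt "0 29.4 6.4 0" --pt "0 29.4 6.4 0" --pt "0 29.4 6.4 0" --pt "0 29.4 6.4 0" --pt "0 0 0 10" --pt "0 0 0 10" --pt "0 0 0 10.1" --pt "0 0 0 0" --pt "0 0 0 0"

```text
time: 77.53
ee_pos: [0.5093, 0.3523, 0.2881]
eef_rot: [0.125, 0.696, -0.125, 0.696]
ft_force: [-0.0, -0.2, -5.8]
width: 0.0298
```

>>> arm_command --pt "25 0 0 0" --pt "30 0 0 0" --pt "20 0 0 0" --pt "0 0 0 0" --pt "0 0 0 0"

```text
time: 78.15
ee_pos: [0.5096, 0.353, 0.2143]
eef_rot: [0.126, 0.695, -0.126, 0.696]
ft_force: [0.1, -0.3, -5.9]
width: 0.0297
```

Run:
```python
from h import *
s,M=state(); print(to(.5092-s['ee_pos'][0],.3521-s['ee_pos'][1],0))
```

```text
t 78.15 pos [0.5096 0.353  0.2143] yaw z -20.53 down [ 0.0012  0.0011 -1.    ] q [-0.7137  0.331   0.0432  1.5163 -0.0147  1.293  -1.0271] F [ 0.0702 -0.2997 -5.9061] w 0.0297
[-0.  -1.  -0.1]
```

>>> arm_command --pt "25 0 0 0" --pt "18 0 0 0" --pt "12 0 0 0" --pt "8 0 0 0" --pt "6 0 0 0" --pt "3 0 0 0" --pt "0 0 0 0"

```text
time: 79.03
ee_pos: [0.5092, 0.3528, 0.1412]
eef_rot: [0.126, 0.696, -0.126, 0.696]
ft_force: [-0.1, -0.5, -5.7]
width: 0.0298
```

>>> arm_command --pt "1.5 0 0 0" --pt "0 0 0 0"

```text
time: 79.28
ee_pos: [0.5092, 0.3528, 0.1397]
eef_rot: [0.126, 0.696, -0.126, 0.696]
ft_force: [0.9, 0.3, -5.7]
width: 0.0298
```

>>> arm_command --pt "1.5 0 0 0" --pt "0 0 0 0"

```text
time: 79.53
ee_pos: [0.5094, 0.3531, 0.1389]
eef_rot: [0.127, 0.695, -0.126, 0.696]
ft_force: [-1.5, -0.8, 1.7]
width: 0.0297
```

Seated. I release and rise clear, then back away towards the robot for a final check.

>>> arm_command --pt "0 0 0 0" --pt "0 0 0 0" --pt "0 0 0 0" --pt "0 0 0 0" --jaw -0.08

```text
time: 80.03
ee_pos: [0.5092, 0.3528, 0.1381]
eef_rot: [0.126, 0.696, -0.126, 0.696]
ft_force: [0.1, -0.9, 1.0]
width: 0.0399
```

>>> arm_command --pt "-10 0 0 0" --pt "-20 0 0 0" --pt "-40 0 0 0" --pt "-40 0 0 0" --pt "-40 0 0 0" --pt "0 -40 -10 0" --pt "0 -40 -10 0" --pt "0 -40 -10 0" --pt "0 0 0 0" --pt "0 0 0 0"

```text
time: 81.28
ee_pos: [0.439, 0.2514, 0.2888]
eef_rot: [0.127, 0.695, -0.126, 0.696]
ft_force: [-0.2, 0.8, -0.6]
width: 0.0402
```

Run:
```python
from h import *
s,M=state(); w=snap('wrist','w23'); t=snap('top','t23'); sd=snap('side','s23')
for p in(w,t,sd): print('-'); spots(p,['bracket','seat','sample'])
print([ (o[1],o[2],o[3],o[4]) for o in tubes(w,.145)])
cv2.imwrite('pics/f.png',np.vstack([np.hstack([cv2.resize(w['frame'],(400,300)),cv2.resize(sd['frame'][90:190,170:303],(400,300))]),np.hstack([cv2.resize(t['frame'][110:230,110:270],(400,300)),cv2.resize(sd['frame'],(400,300))])]))
```

```text
t 81.28 pos [0.439  0.2514 0.2888] yaw z -20.57 down [ 0.0011  0.0011 -1.    ] q [-0.6697  0.0428  0.0614  1.6978 -0.0029  1.3997 -0.9669] F [-0.1834  0.8152 -0.588 ] w 0.0402
-
bracket 0.89 [0.5087 0.353  0.0514] [279.  51.]
bracket 0.69 [0.5714 0.2094 0.0519] [370. 154.]
-
bracket 0.96 [ 0.3656  0.0424 -0.0005] [242. 247.]
bracket 0.93 [ 0.3366 -0.159  -0.0028] [294. 254.]
bracket 0.83 [ 0.3191 -0.3331  0.0005] [339. 259.]
bracket 0.83 [ 0.3641 -0.5141 -0.0014] [386. 248.]
bracket 0.55 [0.571  0.2106 0.0581] [198. 192.]
seat 0.75 [0.5084 0.3519 0.114 ] [157. 207.]
seat 0.64 [0.5732 0.2125 0.1186] [195. 189.]
sample 0.73 [0.6511 0.4162 0.117 ] [141. 168.]
-
bracket 0.91 [0.3704 0.0444 0.003 ] [191. 217.]
bracket 0.88 [ 0.3403 -0.1577  0.001 ] [200. 267.]
bracket 0.79 [0.7163 0.2741 0.0525] [254. 142.]
bracket 0.74 [ 0.3195 -0.3364  0.0021] [212. 320.]
bracket 0.67 [0.5054 0.3489 0.0575] [199. 144.]
bracket 0.61 [ 0.3576 -0.5122 -0.0047] [249. 377.]
bracket 0.56 [0.5769 0.2069 0.0558] [228. 161.]
seat 0.93 [0.5087 0.3485 0.1108] [198. 133.]
seat 0.8 [0.5744 0.2099 0.1139] [226. 149.]
seat 0.55 [0.7134 0.2755 0.1122] [253. 130.]
sample 0.72 [0.6474 0.4159 0.1164] [225. 114.]
[(array([505.2, 337.6]), array([86.4, 31.3]), 70.3, (np.float64(289.0), np.float64(53.0))), (array([573. , 210.8]), array([ 29.7, 109.4]), -20.14, (np.float64(407.0), np.float64(171.0)))]
```

View pics/f.png

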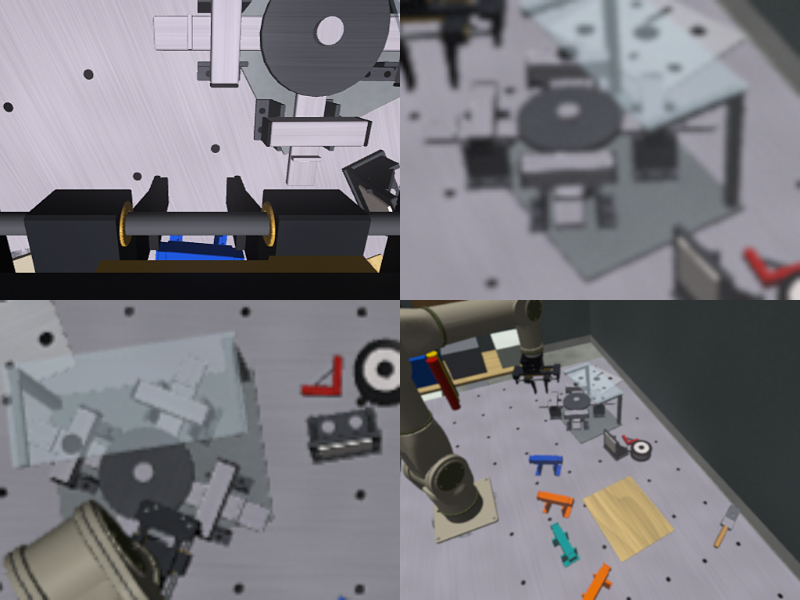

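```bash
python3 -c "
from h import *
print(r.close_job())"
```

```text
the job is handed in; nothing more can be done
None
```

All three grey steel brackets now hang astride the three free branches, one to a branch, and the job is handed in. It took about 81 s of robot time.

**Plugs:** I pushed both plugs of each bracket against the pad of the stop until the bracket stopped moving and the force climbed to 27–38 N; a sliding plug gave only about 6–9 N. I turned each bracket half round between its two pushes. I could not read the plug positions directly, so "home" rests on the force rise and the pictures.

**Hanging:** I turned the tree twice by about 90° with the closed fingers on a branch tip, so each bracket went onto a branch at the open front.

**Last checks:**

| Bracket | Position in the last camera checks (x, y, m) | Height of origin (m) |
|---|---|---|
| first | (0.716, 0.274) | 0.053 |
| second | (0.571–0.577, 0.207–0.211) | 0.052–0.058 |
| third | (0.505–0.509, 0.349–0.353) | 0.051–0.058 |

- **Fit on the branches:** each bracket is within about 5 mm of the middle of its hanging place and looks upright in the pictures.
- **Bystanders:** the sample is still on its branch. The wire spool and red magnet look unmoved in the pictures; I did not measure them.
- **Robot:** the gripper is clear of everything, empty, at about 0.29 m height.
- **Weakest check:** the first bracket is under the hood, so only the side camera located it at the end; the top and wrist detectors did not report it. No checks failed or disagreed beyond a few millimetres.

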